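# Strip the weights and caul plate off a cured patch repair

### The arm

A 6-joint arm with a two-finger parallel gripper is mounted at the origin on the work surface. World frame = base frame: x ahead of the robot, y to its left, z up, the work surface at z = 0. Lengths are in m, angles in degrees, forces in N, time in s.
With the tool pointing down it reaches from about 0.35 to 0.875 m from the base axis. Payload 4.2 kg.
Tool frame: the origin (TCP) lies midway between the tips of the shut fingers; the grasp point (between the pads) lies 19 mm behind it (r.pinch_z is the distance from the TCP to the grasp point, in m); z points along the fingers, y is the line along which they close (so a half turn about z gives the same grasp; the last joint's range is limited). The gripper opens to 87 mm and grips with 3 to 60 N. Pads are 19 mm wide; open, the fingers measure 117 mm over their backs; the gripper's body (75 mm by 190 mm) begins 51 mm behind the grasp point.
Start: joints at [85.29, 22.042, 0.453, 0, -68.411, -14.817], TCP at [0.209, 0.589, 0.223] pointing down, gripper open.
Joint ranges: [-179.83, 179.83], [-69.29, 118.12], [-61.27, 80.66], [-181.25, 117.63], [-171.15, -9.14], [-177.46, 177.46]. Speed limits (degrees/s): [159.86, 159.86, 180, 180, 180, 180].

### API

Orientations are given as a 3x3 rotation matrix whose columns are the frame's x, y, z axes.
In Python, from station import r, imaging, models gives the robot as it stands. The module is installed in compiled form; this text tells all that it offers.
- The arm moves only by the tool apply_moves, never from a script. Its argument "moves" is a list of rows, each a list of 2 entries, a list of its own where there are three numbers: the shift along the tool's x, y, z in m, then the turn about the tool's z in degrees. A call has 1 to 5 rows; each row shifts and turns the commanded pose from where the row before left it, along the tool's axes as they then stand; what a row does not reach is not made up. A row lasts 1/12 s, in which the tool goes at most 41.7 mm and 7.16 degrees, less where a joint would pass 70% of its speed; a pose out of reach is approached as far as the arm can. A call is refused whole if a number of a shift passes 0.0417 or a number of a turn 7.16, either way. A call with a gripper value outside its range is refused whole. "hand" is the finger opening in m, from 0 to 0.087, set as the call begins (left out, the last holds). The fingers move at their own pace and stop on an object; the grip force is fixed at half the most. Time passes only in rows, so rows that do not move let the fingers close. It gives the time, the measured TCP pose, the force, the opening and the grip force at its end, in the units of the state.
- r.sense(): the state, without advancing time (a new reading comes with each control period).
- imaging.capture(name): name is "side" or "top" or "wrist"; returns a dict with "frame" (420x560x3 uint8, blue, green, red), "intrinsics" (3x3 intrinsics, pixels), "eye" and "orientation" of the camera in the world. Camera axes: x right, y down, z forward; pixel columns grow to the right and rows downward; lengths in m; the calibration is good to about 2 mm. A picture is of the moment at which its call begins. There is no depth.
- r.finish_job(): hands the job in; it is judged then, once.
Trained networks look in a picture, given as the dict that the camera call returned (one of the last four; its "shot" number tells which), for a name from the list of things; names that differ only in an ending like _2 or _b are one class to them, and where a whole thing is asked for, a point or a joint stands for the part that bears it (a point fixed in the world has none). Each returns a list of dicts, best first, with "confidence" (0 to 1); they miss things now and then, are a little off and sometimes report something else, mostly with a low value. They report only what shows in the picture. A call takes as long as a camera call.
- models.cut_out(picture, target): "region" (420x560 bool, what is visible of it) and "extent" ([left, top, width, height] as shares, 0 to 1, of the picture: columns of its width, rows of its height, round what is visible of it).
- models.place_of(picture, target): "at" ([column, row] as shares, 0 to 1, of the picture: columns of its width, rows of its height: a listed point, or the origin of a listed thing).
The state is a dict: "time_s": time; "joints": joint angles; "joint_velocities": joint speeds; "effort": joint torques, N m; "tcp_pos": TCP position; "ee_rot": TCP orientation; "wrist_force": force on the tool from outside, world axes, zero at the start; "moment": the same for the moment, N m; "gripper_width": opening from 0.0 (shut) to 1.0 (fully open); "gripper_force": force on a finger pad.
Only numpy, scipy, OpenCV 4.12 (cv2) and the standard library are available. Lean on these libraries where they do the work, as an engineer would, in place of code of your own. Each camera call takes 0.05 s, during which the arm holds its last target. There are 200 camera calls.

### The job

The patch on the little carbon sandwich panel has cured, so take the clamping stack apart: put each steel weight back down in the foam pocket of the weight case that is cut for it, and lay the aluminium caul plate flat in the middle of the steel wipe-down tray. Set the panel itself, patch side up, in the middle of the scale's pan. Put everything down without dropping it, and leave it all released.

Things in the scene. Friction and masses are not known exactly. Their poses are not given: they have to be found in the camera images.
- weight_small: The smallest of three plain bright steel disc weights, 32 mm across and 16 mm high, 100 g, on top of the stack. Origin: centre of its underside, z up.
- weight_medium: The middle steel disc weight, 46 mm across and 15.5 mm high, 200 g, under the small one. Origin: centre of its underside, z up.
- weight_large: The largest steel disc weight, 60 mm across and 23 mm high, 500 g, under the middle one, standing on the caul plate. Origin: centre of its underside, z up.
- caul_plate: The aluminium caul plate (pressure plate), a flat rectangular plate 56 mm (own x) by 96 mm (own y) by 10 mm thick, about 145 g, loose under the weights and on the panel's patch (not stuck). Origin: centre of its underside, z up.
- panel: Bottom of the stack: sandwich panel, black carbon skins on a brown core, 62 (own x) x 150 (own y) x 12 mm, about 130 g, pale patch 50 x 86 x 2 mm on the middle of its top (hidden under the caul plate; both ends of the panel show). Loose on a fixed aluminium board 12 mm thick, about 25 mm of it free along each long side. Origin: centre of underside, z up (patch side).
- seat_large: Fixed foam insert 96 x 96 x 20 mm with the largest round pocket (for the large weight), 72 mm across, 6 mm deep, blue floor. Origin: centre of its underside, 4 mm over the table; pocket floor 14 mm, top face 20 mm above it. The inserts lie in any order in a low black case, rim flush, in a row along own y: grasp across own x to miss the neighbours. The foam is rigid: keep fingertips above it.
- seat_medium: Foam insert with the middle-sized round pocket, for the medium weight: as seat_large, but the pocket is 57 mm across (6 mm deep, floor 14 mm above the origin).
- seat_small: Foam insert with the smallest round pocket, for the small weight: as seat_large, but the pocket is 44 mm across (6 mm deep, floor 14 mm above the origin).
- wipe_tray: Shallow open stainless steel tray, fixed on the table, 140 mm (own x) by 190 mm (own y) outside, walls 3 mm thick and 18 mm high, floor 3 mm thick. Origin: centre of its underside, z up; the inner floor is 3 mm above the origin.
- scale: Grey bench scale, fixed on the table, with a flat rectangular steel pan 150 mm (own x) by 170 mm (own y); the grey housing with the small display sticks out beyond the pan on the own -x side, lower than the pan. The pan does not move under load. Origin: on the table under the middle of the pan, z up; the pan's top face is 50 mm above the origin.

How it is judged (in metres and radians):
At the end, for the whole second after the job is handed in: Each weight flat on the floor of its own pocket (within 9 mm of centre, 3 mm in height); caul plate flat on the tray floor within 20 mm of its centre; panel flat, patch up, on the scale pan within 15 mm of its centre; all released and at rest (horizontal distance between weight_large and seat_large below 0.009 m and z of weight_large in the frame of seat_large between 0.011 and 0.017 m and angle between each of weight_large, weight_medium, weight_small, caul_plate, panel's own z axis and vertical below 0.1 rad and linear speed of each of weight_large, weight_medium, weight_small, caul_plate, panel below 0.02 m/s and angular speed of each of weight_large, weight_medium, weight_small, caul_plate, panel below 0.2 rad/s and horizontal distance between weight_medium and seat_medium below 0.009 m and z of weight_medium in the frame of seat_medium between 0.011 and 0.017 m and horizontal distance between weight_small and seat_small below 0.009 m and z of weight_small in the frame of seat_small between 0.011 and 0.017 m and horizontal distance between caul_plate and wipe_tray below 0.02 m and z of caul_plate in the frame of wipe_tray between 0 and 0.006 m and horizontal distance between panel and scale below 0.015 m and z of panel in the frame of scale between 0.047 and 0.053 m); the robot touches nothing.
It fails at once if the small weight is dropped (it falls freely from more than about 25 mm) (linear speed of weight_small above 0.7 m/s and contact force between the fingers and weight_small below 0.1 N).
It fails at once if the medium weight is dropped (it falls freely from more than about 25 mm) (linear speed of weight_medium above 0.7 m/s and contact force between the fingers and weight_medium below 0.1 N).
It fails at once if the large weight is dropped (it falls freely from more than about 25 mm) (linear speed of weight_large above 0.7 m/s and contact force between the fingers and weight_large below 0.1 N).
It fails at once if the caul plate is dropped (it falls freely from more than about 25 mm) (linear speed of caul_plate above 0.7 m/s and contact force between the fingers and caul_plate below 0.1 N).
It fails at once if the panel is dropped (it falls freely from more than about 25 mm) (linear speed of panel above 0.7 m/s and contact force between the fingers and panel below 0.1 N).
It also fails if it takes over 120 s, if anything falls off the work surface, if the arm or the gripper's body presses on something with over 40 N, if the wrist force passes 120 N, or if a joint passes its speed limit or range.

## Working session

There is one attempt and no reset: what is moved stays moved. The work goes in short steps, Python scripts to look and compute and a tool call to move; the robot and the scene stay as the last step left them, time stands still between calls to the robot, and variables do not carry over. Pictures are saved under pics/ and viewed, at most 14 in all, crops included, and the job is handed in when it is done.

Besides the shell and the picture viewer there is one more tool, called after "Request:" in YAML: its name, and indented under it one key for each argument. apply_moves: Moves the arm, as the interface text tells. Its arguments: {"type":"object","properties":{"moves":{"type":"array"},"hand":{"type":"number"}},"required":["moves"]}

```bash
mkdir -p pics; cat > h.py <<'E'
from station import r, imaging, models
import numpy as np, cv2
N=["weight_small","weight_medium","weight_large","caul_plate","panel","seat_large","seat_medium","seat_small","wipe_tray","scale"]
def ray(p,uv):
    K=np.array(p["intrinsics"]);d=np.array(p["orientation"])@np.linalg.inv(K)@np.array([uv[0],uv[1],1.]);return np.array(p["eye"]),d/np.linalg.norm(d)
def atz(p,uv,z):
    e,d=ray(p,uv);return e+d*(z-e[2])/d[2]
def tri(obs):
    A=np.zeros((3,3));b=np.zeros(3)
    for p,uv in obs:
        e,d=ray(p,uv);M=np.eye(3)-np.outer(d,d);A+=M;b+=M@e
    return np.linalg.solve(A,b)
E
python3 - <<'E'
from h import *
np.set_printoptions(precision=4,suppress=True)
P={c:imaging.capture(c) for c in("side","top","wrist")}
for c,p in P.items():
    cv2.imwrite(f"pics/{c}0.png",p["frame"]);print(c,np.array(p["eye"]),np.array(p["orientation"]).tolist(),p["intrinsics"][0][0])
for n in N:
    o=[]
    for c,p in P.items():
        q=models.place_of(p,n)
        if q: 
            uv=np.array(q[0]["at"])*[560,420]; print(n,c,round(q[0]["confidence"],2),uv); 
            if q[0]["confidence"]>.5:o.append((p,uv))
    if len(o)>1: print("   ",tri(o))
s=r.sense();print(s)
E
```

```text
side [0.3859 0.7953 0.7523] [[-0.9838968147881348, -0.10088621953622656, 0.1475433107851751], [-0.177598067511534, 0.6448647478751395, -0.7433763403311279], [-0.020149051241462452, -0.7576090203103581, -0.6523975690316817]] 457.33733922793766
top [ 0.4636 -0.0139  1.1576] [[-0.0010691884409600792, -0.9960281778679818, 0.08903216120630474], [-0.999540815345848, 0.0037605521966443374, 0.030066870554366968], [-0.030282260381854935, -0.08895913185370027, -0.9955748377525424]] 430.63406042469035
wrist [0.2859 0.5624 0.3841] [[-0.33354801237810383, -0.9017288838534906, -0.27501044246165046], [-0.9427324849551371, 0.31937699105065653, 0.0961966704088008], [0.0010886913827615754, 0.2913474860227308, -0.95661667199527]] 342.2794735105404
weight_small side 0.8 [308.896 311.388]
weight_small top 0.48 [174.72  263.382]
weight_medium side 0.79 [312.816 317.016]
weight_medium top 0.6 [177.296 260.988]
    [0.4265 0.2857 0.0507]
weight_large side 0.83 [310.408 321.72 ]
caul_plate side 0.59 [312.2   324.408]
caul_plate top 0.64 [182.224 255.318]
    [0.4339 0.2807 0.0198]
panel side 0.72 [307.216 32
[... 390 characters left out ...]
ide 0.77 [338.184 150.402]
scale side 0.7 [318.304 233.1  ]
scale top 0.95 [289.184 254.016]
    [ 0.4445 -0.0014 -0.0098]
{'time_s': 1.65, 'joints': array([ 85.2918,  22.0426,   0.452 ,   0.0012, -68.4114, -14.8164]), 'joint_velocities': array([ 0.0179, -0.0645,  0.0971,  0.0467, -0.0357,  0.0175]), 'effort': array([  0.0007, -39.0465,  18.7616,   4.2244,   0.0155,  -0.    ]), 'tcp_pos': array([0.2089, 0.589 , 0.2225]), 'ee_rot': array([[ 0.9425, -0.3342,  0.    ],
       [-0.3342, -0.9425, -0.    ],
       [ 0.    ,  0.    , -1.    ]]), 'wrist_force': array([-0.0002,  0.6191, -0.4812]), 'moment': array([-0.0543, -0.0012,  0.0157]), 'gripper_force': 0.0, 'gripper_width': 1.0018074590326247}
```

View images.

View pics/top0.png

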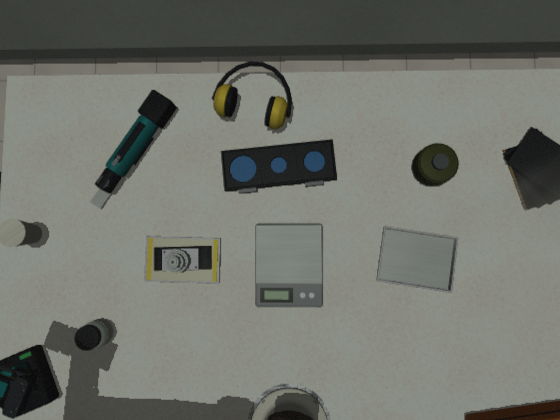

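View pics/side0.png

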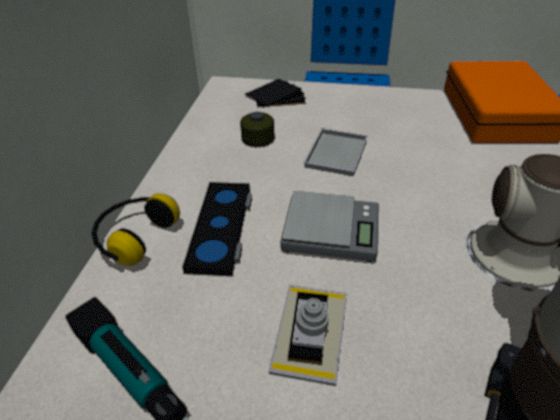

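```bash
cat >> h.py <<'E'
np.set_printoptions(precision=4,suppress=True)
def cut(p,n):
    q=models.cut_out(p,n)
    return (q[0]["confidence"],q[0]["region"].astype(np.uint8)) if q else (0,None)
def blues(p):
    h=cv2.cvtColor(p["frame"],cv2.COLOR_BGR2HSV);m=cv2.inRange(h,(100,110,60),(125,255,255))
    n,l,s,c=cv2.connectedComponentsWithStats(m)
    return [(int(s[i,4]),c[i]) for i in range(1,n) if s[i,4]>100]
E
python3 - <<'E'
from h import *
T=imaging.capture("top");S=imaging.capture("side")
for p in(T,S): print(blues(p))
for n in["wipe_tray","scale","weight_small","weight_medium","weight_large","caul_plate","panel","seat_large","seat_medium","seat_small"]:
  for c,p in(("T",T),("S",S)):
    k,m=cut(p,n)
    if m is None: print(n,c,"none");continue
    cs=max(cv2.findContours(m,0,2)[0],key=cv2.contourArea);b=cv2.minAreaRect(cs)
    print(n,c,round(k,2),m.sum(),np.round(b[0],1),np.round(b[1],1),round(b[2],1))
    if n in("wipe_tray","scale") : print(cv2.approxPolyDP(cv2.convexHull(cs),6,True)[:,0].tolist())
E
```

```text
[(343, array([313.9388, 160.93  ])), (543, array([242.628 , 168.4125])), (203, array([278.266 , 164.7143]))]
[(4579, array([351.5669,  31.1944])), (902, array([348.2583,  78.0222])), (229, array([225.5415, 196.214 ])), (171, array([218.7778, 221.5322])), (571, array([211.2102, 250.6795]))]
wipe_tray T 0.75 4232 [416.9 259.1] [77.3 56.1] 8.8
[[383, 228], [457, 238], [451, 290], [377, 280]]
wipe_tray S 0.92 2078 [335.5 151.2] [56.5 43. ] 9.9
[[321, 130], [366, 136], [352, 175], [306, 165]]
scale T 0.75 5703 [288.5 265. ] [84. 69.] 90.0
[[319, 224], [322, 305], [257, 306], [255, 226]]
scale S 0.72 5777 [331.2 225.6] [98.5 63.7] 7.0
[[293, 193], [378, 203], [376, 260], [281, 250]]
weight_small T none
weight_small S 0.64 276 [313.5 308. ] [18. 17.] 90.0
weight_medium T 0.41 159 [176.4 262.2] [16.1 18.7] 13.0
weight_medium S 0.77 272 [313.4 316.3] [25.2 19.6] 2.9
weight_large T 0.65 166 [180.  258.9] [23.  17.6] 57.1
weight_large S 0.79 433 [310.8 323.6] [34.6 25.3] 19.8
caul_plate T 0.89 326 [190.5 259.5] [21. 15.] 90.0
caul_plate S 0.88 491 [308.7 338. ] [32.8 17.8] 9.0
panel T 0.9 566 [182.  257.9] [23.3 56.5] 88.8
panel S 0.6 1074 [307.9 327.8] [35.1 72. ] 5.7
seat_large T 0.79 1252 [242.4 168.6] [35.5 35.7] 84.3
seat_large S 0.97 1286 [211.  250.1] [45.6 32.2] 5.4
seat_medium T none
seat_medium S 0.59 927 [225.5 195.8] [40.4 25.4] 2.9
seat_small T 0.73 1283 [278.  165.4] [36.4 35.9] 83.9
seat_small S 0.83 1085 [218.5 221.3] [44.1 27.2] 2.5
```

Request:
apply_moves:
  moves:
    - [[0.04,0.0,-0.01],7.1]
    - [[0.04,0.005,-0.01],7.1]
    - [[0.04,0.01,0],7.1]
    - [[0.04,0.015,0],7.1]
    - [[0.035,0.02,0],7.1]

```text
time_s: 3.17
tcp_pos: [0.3384, 0.4457, 0.2421]
ee_rot: [[0.567, -0.824, 0.001], [-0.824, -0.567, -0.0], [0.0, -0.0, -1.0]]
wrist_force: [-0.4, -0.2, 0.5]
gripper_width: 0.999
gripper_force: 0.0
```

Request:
apply_moves:
  moves:
    - [[0.034,0.001,0],6.9]
    - [[0.034,-0.003,0],6.9]
    - [[0.033,-0.007,0],6.9]
    - [[0.032,-0.011,0],6.9]
    - [[0.031,-0.014,0],6.9]

```text
time_s: 3.58
tcp_pos: [0.4292, 0.3028, 0.2429]
ee_rot: [[0.003, -1.0, 0.001], [-1.0, -0.003, 0.0], [-0.0, -0.001, -1.0]]
wrist_force: [0.0, -0.3, 0.4]
gripper_width: 1.0
gripper_force: 0.0
```

Request:
apply_moves:
  moves:
    - [[0,0,0],0]
    - [[0,0,0],0]

```text
time_s: 3.75
tcp_pos: [0.4293, 0.3028, 0.2428]
ee_rot: [[0.006, -1.0, 0.0], [-1.0, -0.006, 0.0], [-0.0, -0.0, -1.0]]
wrist_force: [-0.3, -0.3, -0.1]
gripper_width: 1.003
gripper_force: 0.0
```

```bash
python3 - <<'E'
from h import *
T=imaging.capture("top");S=imaging.capture("side");W=imaging.capture("wrist")
s=r.sense();print(s["tcp_pos"],s["ee_rot"].tolist())
cv2.imwrite("pics/w1.png",W["frame"])
bt={"M":(313.9,160.9),"L":(242.6,168.4),"S":(278.3,164.7)};bs={"M":(225.5,196.2),"S":(218.8,221.5),"L":(211.2,250.7)}
for k in bt: print(k,tri([(T,bt[k]),(S,bs[k])]),atz(T,bt[k],.018),atz(S,bs[k],.018))
print("tray tri",tri([(T,(417,259)),(S,(336.3,151.5))]),"corners@18")
for u in[[383, 228], [457, 238], [451, 290], [377, 280]]:print(atz(T,u,.018))
print("W eye",np.array(W["eye"]))
for n in N[:5]:
    q=models.place_of(W,n);k,m=cut(W,n)
    print(n,[(round(x["confidence"],2),np.array(x["at"])*[560,420]) for x in q[:1]],round(k,2))
    if m is not None:
        b=cv2.minAreaRect(max(cv2.findContours(m,0,2)[0],key=cv2.contourArea));print(b)
E
```

```text
[0.4284 0.3049 0.2426] [[0.009454557692208532, -0.999955290001113, 0.00017128232417422404], [-0.9999552430686356, -0.00945449684623026, 0.00035263143715629213], [-0.00035099628281138944, -0.00017460863236966968, -0.9999999231567145]]
M [ 0.6915 -0.0687  0.0196] [ 0.6923 -0.0687  0.018 ] [ 0.6916 -0.0706  0.018 ]
L [0.6727 0.1226 0.0189] [0.6732 0.1228 0.018 ] [0.6726 0.1217 0.018 ]
S [0.6821 0.0266 0.0194] [0.6827 0.0267 0.018 ] [0.6823 0.0251 0.018 ]
tray tri [ 0.4306 -0.3389  0.0034] corners@18
[ 0.5122 -0.2485  0.018 ]
[ 0.4857 -0.4398  0.018 ]
[ 0.3517 -0.4195  0.018 ]
[ 0.377 -0.23   0.018]
W eye [0.4309 0.2247 0.4051]
weight_small [(0.89, array([280.672, 178.206]))] 0.7
((281.0, 182.0), (34.0, 32.0), 90.0)
weight_medium [(0.82, array([284.704, 176.19 ]))] 0.85
((282.5, 179.0), (46.0, 45.0), 90.0)
weight_large [] 0.69
((279.2381286621094, 173.51840209960938), (55.999359130859375, 59.12999725341797), 59.4207763671875)
caul_plate [] 0.95
((276.5, 143.5), (41.0, 53.0), 90.0)
panel [] 0.71
((273.5, 162.5), (135.0, 59.0), 90.0)
```

View pics/w1.png

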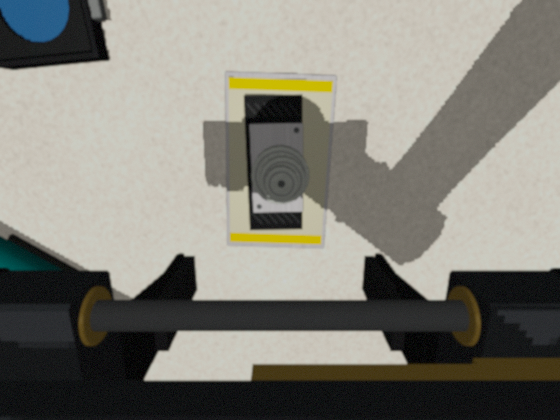

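Request:
apply_moves:
  moves:
    - [[0.005,0,0.03],0]
    - [[0.005,0,0.03],0]
    - [[0,0,0.02],0]
    - [[0,0,0],0]
    - [[0,0,0],0]

```text
time_s: 4.82
tcp_pos: [0.4287, 0.294, 0.1623]
ee_rot: [[0.009, -1.0, -0.001], [-1.0, -0.009, -0.002], [0.002, 0.001, -1.0]]
wrist_force: [0.7, 1.2, 1.1]
gripper_width: 1.001
gripper_force: 0.0
```

```bash
cat >> h.py <<'E'
def rect(p,n):
    k,m=cut(p,n)
    if m is None: return 0,None
    return k,cv2.minAreaRect(max(cv2.findContours(m,0,2)[0],key=cv2.contourArea))
E
python3 - <<'E'
from h import *
T=imaging.capture("top");S=imaging.capture("side");W=imaging.capture("wrist")
s=r.sense();print(s["tcp_pos"],s["ee_rot"].tolist())
cv2.imwrite("pics/w2.png",W["frame"])
print(np.array(W["eye"]),np.array(W["orientation"]).tolist())
for n in N[:5]:
    q=models.place_of(W,n);print(n,[(round(x["confidence"],2),np.array(x["at"])*[560,420]) for x in q[:1]],rect(W,n))
E
```

```text
[0.4296 0.2954 0.1644] [[0.00878084845417489, -0.9999578389209328, 0.002686462544398718], [-0.9999583290671461, -0.00877407978760466, 0.002521042070608067], [-0.0024973645440429758, -0.002708487485366914, -0.9999932136099102]]
[0.4316 0.2152 0.3265] [[-0.9999502900238079, -0.009920394813009067, -0.001001622711984938], [-0.009777451394313299, 0.9559081252179175, 0.29350307934772807], [-0.001954207137174205, 0.29349828263402306, -0.9559576032258672]]
weight_small [(0.8, array([279.888, 209.916]))] (0.86, ((283.0, 214.5), (45.0, 42.0), 90.0))
weight_medium [(0.64, array([283.584, 203.7  ]))] (0.64, ((284.5, 208.0), (56.0, 57.0), 90.0))
weight_large [] (0.95, ((278.7619934082031, 196.04660034179688), (62.45027160644531, 73.3886489868164), 69.829345703125))
caul_plate [] (0.62, ((277.5448913574219, 161.6609649658203), (49.009132385253906, 66.05696868896484), 88.45184326171875))
panel [] (0.97, ((273.0, 183.5), (165.0, 74.0), 90.0))
```

View pics/w2.png

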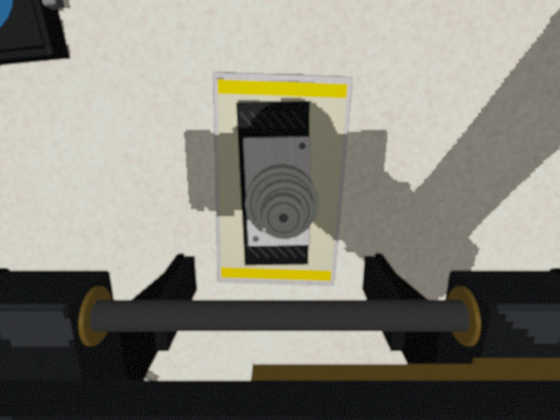

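```bash
python3 - <<'E'
from h import *
print([ (s["tcp_pos"]) for s in [r.sense()]])
T=imaging.capture("top");S=imaging.capture("side");W=imaging.capture("wrist")
cv2.imwrite("pics/w2b.png",W["frame"])
print(r.sense()["tcp_pos"],np.array(W["eye"]))
W1=dict(W);W1["eye"]=[0.4309,0.2247,0.4051]
O=[(W,(283,217)),(W1,(281,183))]
print("tri",tri(O))
for p,u in O: print(atz(p,u,.0905))
k,m=cut(S,"weight_small");print(rect(S,"weight_small"),rect(T,"weight_small"))
for z in(.0905,):print(atz(T,(176.8,263),z),atz(S,(314,303.5),z))
# caul corners in W at z .036, panel at .024
for u in[(244,138),(310,138),(249,246),(309,246)]:print("caul",atz(W,u,.036))
for u in[(239,100),(308,102),(245,264),(307,264)]:print("pan",atz(W,u,.024))
for n in N[:3]:
    print(n,[rect(p,n) for p in(T,S)])
# crop top for view
cv2.imwrite("pics/crop.png",np.vstack([cv2.resize(T["frame"][230:290,140:230],None,fx=4.5,fy=4.5,interpolation=2),cv2.resize(S["frame"][280:345,268:358],None,fx=4.5,fy=4.5,interpolation=2)]))
E
```

```text
[array([0.4286, 0.2943, 0.1626])]
[0.4286 0.2943 0.1625] [0.4309 0.2145 0.325 ]
tri [0.4277 0.2913 0.0757]
[0.4274 0.2867 0.0905]
[0.4284 0.2884 0.0905]
(0.73, ((313.5, 308.0), (18.0, 17.0), 90.0)) (0.57, ((172.0, 262.0), (12.0, 14.0), 90.0))
[0.4236 0.2761 0.0905] [0.4249 0.2853 0.0905]
caul [0.4596 0.2356 0.036 ]
caul [0.4051 0.2351 0.036 ]
caul [0.4571 0.3313 0.036 ]
caul [0.4026 0.3308 0.036 ]
pan [0.4643 0.2055 0.024 ]
pan [0.4068 0.2066 0.024 ]
pan [0.4623 0.3548 0.024 ]
pan [0.4027 0.3542 0.024 ]
weight_small [(0.57, ((172.0, 262.0), (12.0, 14.0), 90.0)), (0.73, ((313.5, 308.0), (18.0, 17.0), 90.0))]
weight_medium [(0, None), (0.4, ((313.0, 308.5), (19.0, 18.0), 90.0))]
weight_large [(0.68, ((180.45675659179688, 259.14056396484375), (23.34239959716797, 17.207870483398438), 62.10273361206055)), (0.83, ((310.7696228027344, 323.32208251953125), (33.689491271972656, 23.82576560974121), 20.323135375976562))]
```

View pics/crop.png

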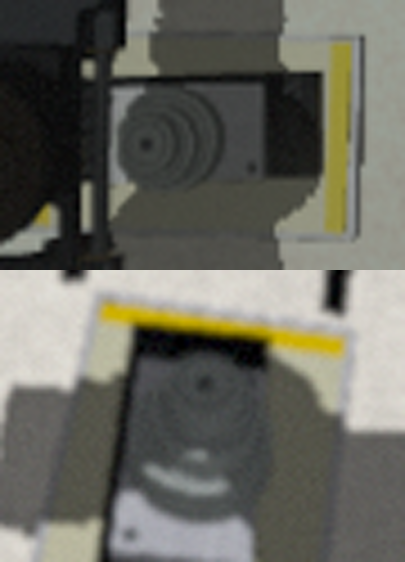

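```bash
python3 - <<'E'
from h import *
T=imaging.capture("top");S=imaging.capture("side");W=imaging.capture("wrist")
O=[(T,(172.7,262)),(S,(313.6,305.1)),(W,(283,217))]
print("tri",tri(O),tri(O[:2]),r.sense()["tcp_pos"])
for p,u in O: print(atz(p,u,.0905))
E
```

```text
tri [0.4262 0.2872 0.0882] [0.4256 0.2871 0.088 ] [0.4286 0.2943 0.1626]
[0.426  0.2864 0.0905]
[0.4252 0.2889 0.0905]
[0.4274 0.2867 0.0905]
```

Request:
apply_moves:
  moves:
    - [[0.0075,0.002,0.02],0]
    - [[0,0,0.025],0]
    - [[0,0,0.02],0]
    - [[0,0,0.01],0]
    - [[0,0,0.004],0]

```text
time_s: 6.63
tcp_pos: [0.4261, 0.286, 0.082]
ee_rot: [[0.008, -1.0, -0.002], [-1.0, -0.008, -0.003], [0.003, 0.002, -1.0]]
wrist_force: [0.5, -0.9, -0.1]
gripper_width: 0.996
gripper_force: 0.0
```

Request:
apply_moves:
  moves:
    - [[0,0,0],0]
    - [[0,0,0],0]

```text
time_s: 6.8
tcp_pos: [0.4273, 0.2874, 0.0843]
ee_rot: [[0.009, -1.0, 0.001], [-1.0, -0.009, 0.001], [-0.001, -0.001, -1.0]]
wrist_force: [0.4, 0.8, -0.6]
gripper_width: 0.997
gripper_force: 0.0
```

Request:
apply_moves:
  hand: 0.02
  moves:
    - [[0,0,0.001],0]
    - [[0,0,0],0]
    - [[0,0,0],0]
    - [[0,0,0],0]
    - [[0,0,0],0]

```text
time_s: 7.22
tcp_pos: [0.4268, 0.2869, 0.0829]
ee_rot: [[0.008, -1.0, 0.0], [-1.0, -0.008, 0.001], [-0.001, -0.0, -1.0]]
wrist_force: [-0.4, -0.6, -0.2]
gripper_width: 0.711
gripper_force: 0.0
```

Request:
apply_moves:
  moves:
    - [[0,0,0],0]
    - [[0,0,0],0]
    - [[0,0,0],0]

```text
time_s: 7.47
tcp_pos: [0.4267, 0.2868, 0.0826]
ee_rot: [[0.008, -1.0, 0.0], [-1.0, -0.008, 0.0], [-0.0, -0.0, -1.0]]
wrist_force: [-0.2, 0.5, 0.1]
gripper_width: 0.481
gripper_force: 0.0
```

Request:
apply_moves:
  moves:
    - [[0,0,0],0]
    - [[0,0,0],0]
    - [[0,0,0],0]
    - [[0,0,0],0]

```text
time_s: 7.8
tcp_pos: [0.4267, 0.2868, 0.0825]
ee_rot: [[0.008, -1.0, -0.0], [-1.0, -0.008, -0.0], [0.0, 0.0, -1.0]]
wrist_force: [0.2, 0.7, 0.3]
gripper_width: 0.34
gripper_force: 30.0
```

Request:
apply_moves:
  moves:
    - [[0,0,-0.004],0]
    - [[0,0,-0.01],0]
    - [[0,0,-0.02],0]
    - [[0,0,-0.02],0]
    - [[0,0,-0.015],0]

```text
time_s: 8.22
tcp_pos: [0.4272, 0.2871, 0.1539]
ee_rot: [[0.009, -1.0, 0.002], [-1.0, -0.009, 0.001], [-0.001, -0.002, -1.0]]
wrist_force: [0.1, 0.6, -1.0]
gripper_width: 0.338
gripper_force: 30.0
```

```bash
python3 - <<'E'
from h import *
W=imaging.capture("wrist");cv2.imwrite("pics/w3.png",W["frame"]);s=r.sense();print(s["tcp_pos"],s["wrist_force"],s["gripper_width"],s["gripper_force"])
E
```

```text
[0.4286 0.2884 0.1568] [0.5102 0.2609 1.5022] 0.3389023279351468 30.000309348106384
```

View pics/w3.png

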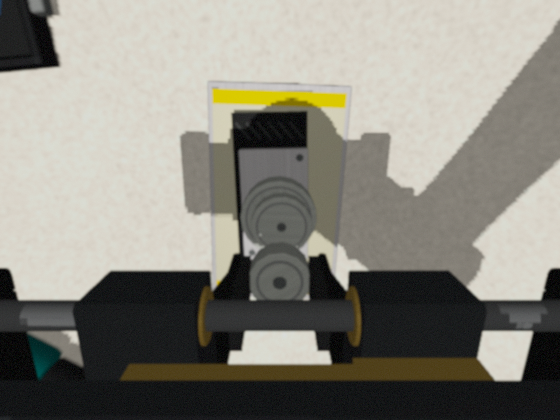

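```bash
python3 - <<'E'
from h import *
W=imaging.capture("wrist");T=imaging.capture("top");S=imaging.capture("side");s=r.sense();print(s["tcp_pos"])
z=s["tcp_pos"][2]
print("held",atz(W,(280,283),z+.0075))
print("med",atz(W,(281,227),.0745), atz(W,(281,227),.0745+.003))
print(rect(W,"weight_medium"),rect(W,"weight_small"))
cv2.imwrite("pics/crop2.png",np.hstack([cv2.resize(W["frame"][140:330,180:380],None,fx=2,fy=2,interpolation=2),cv2.resize(S["frame"][250:345,268:358],None,fx=4,fy=4,interpolation=2)]))
E
```

```text
[0.4264 0.2867 0.1518]
held [0.4296 0.2938 0.1593]
med [0.4291 0.2924 0.0745] [0.4291 0.2913 0.0775]
(0.68, ((283.7433776855469, 217.84957885742188), (61.463558197021484, 56.54115295410156), 3.814074993133545)) (0.87, ((279.7505187988281, 270.76611328125), (57.87311553955078, 60.1300048828125), 88.15238952636719))
```

View pics/crop2.png

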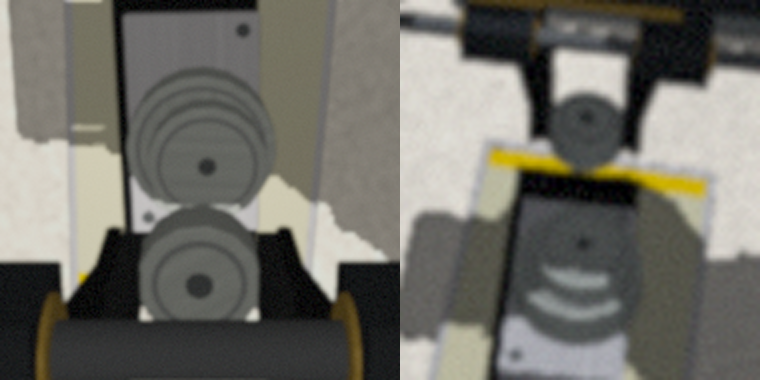

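```bash
python3 - <<'E'
from h import *
for i in range(2):
    s=r.sense();W=imaging.capture("wrist");print(s["tcp_pos"],np.array(W["eye"]),np.array(W["orientation"])[:,2],s["wrist_force"])
S=imaging.capture("side")
def dot(p,x,y,w):
    g=cv2.GaussianBlur(cv2.cvtColor(p["frame"],6),(3,3),0)[y-w:y+w+1,x-w:x+w+1].astype(float)
    k=np.clip(g.max()-g-0.5*(g.max()-g.min()),0,None);Y,X=np.mgrid[y-w:y+w+1,x-w:x+w+1];return (k*X).sum()/k.sum(),(k*Y).sum()/k.sum()
z=s["tcp_pos"][2]
u=dot(W,280,282,8);v=dot(S,314,279,3);m=dot(W,284,224,6);n=dot(S,314,311,2)
print(u,v,m,n);print("held W",atz(W,u,z+.0075),"S",atz(S,v,z+.0075),tri([(W,u),(S,v)]))
print("med W",atz(W,m,.0745),"S",atz(S,n,.0745),tri([(W,m),(S,n)]))
cv2.imwrite("pics/w4.png",W["frame"])
E
```

```text
[0.426  0.2861 0.1506] [0.4286 0.2066 0.3132] [-0.0047  0.2903 -0.9569] [ 0.2298 -0.5763 -0.8792]
[0.4261 0.2861 0.1505] [0.4287 0.2067 0.3131] [-0.0048  0.29   -0.957 ] [-0.4339  0.1069 -1.3745]
(np.float64(279.23348566680517), np.float64(282.3876194432904)) (np.float64(315.06201550387595), np.float64(279.73643410852713)) (np.float64(279.94554455445547), np.float64(228.1980198019802)) (np.float64(313.4018691588785), np.float64(310.5514018691589))
held W [0.4275 0.2886 0.158 ] S [0.425  0.2878 0.158 ] [0.4262 0.2882 0.1584]
med W [0.4268 0.2883 0.0745] S [0.425  0.2888 0.0745] [0.4259 0.2884 0.074 ]
```

Request:
apply_moves:
  moves:
    - [[0.01,-0.0096,0],0]
    - [[0.02,-0.0192,0],0]
    - [[0.028,-0.027,0],0]
    - [[0.028,-0.027,0],0]
    - [[0.028,-0.027,0],0]

```text
time_s: 9.08
tcp_pos: [0.5381, 0.1725, 0.1509]
ee_rot: [[0.009, -1.0, -0.001], [-1.0, -0.009, -0.001], [0.001, 0.001, -1.0]]
wrist_force: [0.9, 1.9, -1.3]
gripper_width: 0.34
gripper_force: 30.0
```

Request:
apply_moves:
  moves:
    - [[0.028,-0.027,0],0]
    - [[0.028,-0.027,0],0]
    - [[0.028,-0.027,0],0]
    - [[0.028,-0.027,0],0]
    - [[0.02,-0.0192,0],0]

```text
time_s: 9.5
tcp_pos: [0.6673, 0.04, 0.1502]
ee_rot: [[0.007, -1.0, -0.001], [-1.0, -0.007, -0.001], [0.001, 0.001, -1.0]]
wrist_force: [0.6, 1.8, -1.5]
gripper_width: 0.341
gripper_force: 30.0
```

Request:
apply_moves:
  moves:
    - [[0.012,-0.0115,0],0]
    - [[0.006,-0.006,0.01],-2.5]
    - [[0,0,0.02],-2.5]
    - [[0,0,0.02],0]
    - [[0,0,0.01],0]

```text
time_s: 9.92
tcp_pos: [0.6815, 0.0242, 0.0875]
ee_rot: [[0.094, -0.996, -0.006], [-0.996, -0.094, -0.001], [0.0, 0.006, -1.0]]
wrist_force: [-0.5, 0.4, -1.7]
gripper_width: 0.339
gripper_force: 30.0
```

Request:
apply_moves:
  moves:
    - [[0,0,0],0]
    - [[0,0,0],0]
    - [[0,0,0],0]

```text
time_s: 10.17
tcp_pos: [0.6842, 0.0252, 0.0927]
ee_rot: [[0.096, -0.995, 0.002], [-0.995, -0.096, -0.0], [0.0, -0.002, -1.0]]
wrist_force: [-0.1, -0.0, -0.7]
gripper_width: 0.34
gripper_force: 30.0
```

```bash
python3 - <<'E'
from h import *
s=r.sense();W=imaging.capture("wrist");print(s["tcp_pos"],s["ee_rot"][:,0],s["wrist_force"])
for a,c in blues(W): print(a,c,atz(W,c,.018))
T=imaging.capture("top");print(blues(T))
cv2.imwrite("pics/w5.png",W["frame"])
E
```

```text
[0.6842 0.0252 0.0927] [ 0.0961 -0.9954  0.0003] [-0.1319 -0.0191 -0.6576]
6597 [281.1943  87.595 ] [ 0.6938 -0.0693  0.018 ]
2118 [281.4348 225.4651] [0.6843 0.0248 0.018 ]
2440 [279.0648 347.025 ] [0.6758 0.1295 0.018 ]
[(292, array([315.4281, 160.3288])), (195, array([240.8359, 161.7026]))]
```

View pics/w5.png

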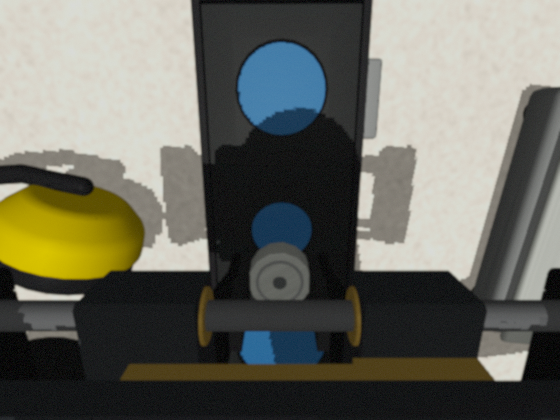

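Request:
apply_moves:
  moves:
    - [[0,0.001,0.015],0]
    - [[0,0,0.02],0]
    - [[0,0,0.015],0]
    - [[0,0,0.007],0]
    - [[0,0,0.004],0]

```text
time_s: 10.68
tcp_pos: [0.6823, 0.0248, 0.0303]
ee_rot: [[0.096, -0.995, -0.0], [-0.995, -0.096, -0.0], [0.0, 0.0, -1.0]]
wrist_force: [0.4, -0.2, -1.0]
gripper_width: 0.336
gripper_force: 30.0
```

Request:
apply_moves:
  moves:
    - [[0,0,0],0]
    - [[0,0,0],0]
    - [[0,0,0.002],0]
    - [[0,0,0],0]

```text
time_s: 11.02
tcp_pos: [0.6829, 0.0249, 0.0294]
ee_rot: [[0.095, -0.995, 0.001], [-0.995, -0.095, 0.0], [-0.0, -0.002, -1.0]]
wrist_force: [-1.0, -0.4, -1.5]
gripper_width: 0.341
gripper_force: 30.0
```

Request:
apply_moves:
  moves:
    - [[0,0,0.001],0]
    - [[0,0,0],0]
    - [[0,0,0],0]

```text
time_s: 11.27
tcp_pos: [0.6824, 0.0248, 0.0277]
ee_rot: [[0.095, -0.995, 0.0], [-0.995, -0.095, 0.0], [-0.0, -0.0, -1.0]]
wrist_force: [-0.2, 0.4, -2.1]
gripper_width: 0.334
gripper_force: 30.0
```

Request:
apply_moves:
  moves:
    - [[0,0,0.001],0]
    - [[0,0,0],0]
    - [[0,0,0],0]

```text
time_s: 11.52
tcp_pos: [0.6823, 0.0248, 0.0264]
ee_rot: [[0.095, -0.995, -0.0], [-0.995, -0.095, -0.0], [0.0, 0.0, -1.0]]
wrist_force: [-0.2, -0.3, 0.1]
gripper_width: 0.34
gripper_force: 30.0
```

Request:
apply_moves:
  hand: 0.06
  moves:
    - [[0,0,0],0]
    - [[0,0,0],0]
    - [[0,0,0],0]
    - [[0,0,0],0]

```text
time_s: 11.85
tcp_pos: [0.6826, 0.0248, 0.0268]
ee_rot: [[0.096, -0.995, 0.001], [-0.995, -0.096, 0.0], [0.0, -0.001, -1.0]]
wrist_force: [-0.4, 0.3, -1.0]
gripper_width: 0.553
gripper_force: 0.0
```

Request:
apply_moves:
  hand: 0.087
  moves:
    - [[0,0,-0.01],0]
    - [[0,0,-0.02],0]
    - [[0,0,-0.03],0]
    - [[0,0,-0.03],0]
    - [[0,0,-0.03],0]

```text
time_s: 12.27
tcp_pos: [0.6823, 0.0247, 0.1487]
ee_rot: [[0.096, -0.995, 0.0], [-0.995, -0.096, -0.0], [0.0, -0.0, -1.0]]
wrist_force: [-0.1, 0.1, 0.1]
gripper_width: 0.93
gripper_force: 0.0
```

Request:
apply_moves:
  moves:
    - [[0,0,0],0]
    - [[0,0,0],0]
    - [[0,0,0],0]
    - [[0,0,0],0]

```text
time_s: 12.6
tcp_pos: [0.6815, 0.0247, 0.1455]
ee_rot: [[0.095, -0.995, -0.002], [-0.995, -0.095, -0.0], [0.0, 0.002, -1.0]]
wrist_force: [-0.1, -0.3, 0.2]
gripper_width: 1.001
gripper_force: 0.0
```

```bash
python3 - <<'E'
from h import *
s=r.sense();W=imaging.capture("wrist");print(s["tcp_pos"],s["ee_rot"][:,0])
for a,c in blues(W): print(a,c,atz(W,c,.018))
k,b=rect(W,"weight_small");print(k,b); print(atz(W,b[0],.03))
cv2.imwrite("pics/w6.png",W["frame"])
E
```

```text
[0.6815 0.0247 0.1455] [ 0.0952 -0.9955  0.    ]
4383 [276.7292  92.4075] [ 0.6937 -0.0692  0.018 ]
546 [275.8626 205.2344] [0.6857 0.0237 0.018 ]
1426 [276.4194 289.1774] [0.6775 0.1057 0.018 ]
258 [276.0465 333.7248] [0.6733 0.1548 0.018 ]
0.8 ((278.5, 212.5), (39.0, 37.0), 90.0)
[0.6831 0.0266 0.03  ]
```

View pics/w6.png

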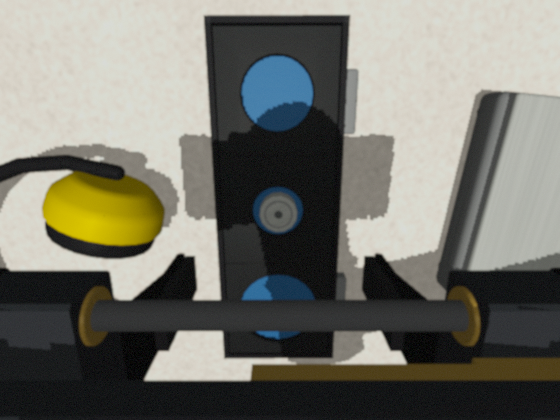

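Request:
apply_moves:
  moves:
    - [[-0.01,0.008,0],0]
    - [[-0.02,0.016,0],0]
    - [[-0.0283,0.0227,0],0]
    - [[-0.0283,0.0227,0],0]
    - [[-0.0283,0.0227,0],0]

```text
time_s: 13.12
tcp_pos: [0.5778, 0.1312, 0.1457]
ee_rot: [[0.095, -0.996, -0.002], [-0.996, -0.095, -0.001], [0.0, 0.002, -1.0]]
wrist_force: [1.6, 0.9, 0.0]
gripper_width: 1.002
gripper_force: 0.0
```

Request:
apply_moves:
  moves:
    - [[-0.0283,0.0227,0],0]
    - [[-0.0283,0.0227,0],0]
    - [[-0.0283,0.0227,0],0]
    - [[-0.0283,0.0227,0],0]
    - [[-0.0283,0.0227,0],0]

```text
time_s: 13.53
tcp_pos: [0.4511, 0.2613, 0.1462]
ee_rot: [[0.096, -0.995, -0.001], [-0.995, -0.096, -0.001], [0.001, 0.001, -1.0]]
wrist_force: [0.1, 0.4, -0.7]
gripper_width: 1.0
gripper_force: 0.0
```

Request:
apply_moves:
  moves:
    - [[-0.02,0.016,0.01],0]
    - [[-0.0094,0.0072,0.015],0]
    - [[0,0,0.015],0]
    - [[0,0,0.01],0]
    - [[0,0,0],0]

```text
time_s: 13.95
tcp_pos: [0.4256, 0.2863, 0.0942]
ee_rot: [[0.096, -0.995, -0.004], [-0.995, -0.096, -0.004], [0.004, 0.004, -1.0]]
wrist_force: [-0.0, 0.2, -1.0]
gripper_width: 1.0
gripper_force: 0.0
```

Request:
apply_moves:
  moves:
    - [[0,0,0],0]
    - [[0,0,0],0]
    - [[0,0,0],0]

```text
time_s: 14.2
tcp_pos: [0.4281, 0.2875, 0.0973]
ee_rot: [[0.095, -0.996, 0.001], [-0.996, -0.095, 0.001], [-0.001, -0.001, -1.0]]
wrist_force: [-0.1, -0.1, 0.8]
gripper_width: 1.002
gripper_force: 0.0
```

Request:
apply_moves:
  hand: 0.065
  moves:
    - [[-0.0005,0.001,0.012],0]
    - [[0,0,0.01],0]
    - [[0,0,0.005],0]
    - [[0,0,0.0015],0]
    - [[0,0,0],0]

```text
time_s: 14.62
tcp_pos: [0.4263, 0.2875, 0.0677]
ee_rot: [[0.095, -0.995, -0.001], [-0.995, -0.095, -0.001], [0.001, 0.001, -1.0]]
wrist_force: [0.3, 0.4, 0.5]
gripper_width: 0.766
gripper_force: 0.0
```

Request:
apply_moves:
  moves:
    - [[0,0,0],0]
    - [[0,0,0],0]
    - [[0,0,0],0]

```text
time_s: 14.87
tcp_pos: [0.4265, 0.2881, 0.0685]
ee_rot: [[0.095, -0.995, 0.001], [-0.995, -0.095, 0.001], [-0.001, -0.001, -1.0]]
wrist_force: [-0.7, -0.5, 0.6]
gripper_width: 0.746
gripper_force: 0.0
```

Request:
apply_moves:
  hand: 0.03
  moves:
    - [[0,0,0.0005],0]
    - [[0,0,0],0]
    - [[0,0,0],0]
    - [[0,0,0],0]
    - [[0,0,0],0]

```text
time_s: 15.28
tcp_pos: [0.4263, 0.2879, 0.0676]
ee_rot: [[0.095, -0.995, -0.0], [-0.995, -0.095, -0.0], [0.0, 0.0, -1.0]]
wrist_force: [-0.7, 0.6, 0.5]
gripper_width: 0.496
gripper_force: 30.0
```

Request:
apply_moves:
  moves:
    - [[0,0,0],0]
    - [[0,0,0],0]
    - [[0,0,0],0]

```text
time_s: 15.53
tcp_pos: [0.4263, 0.2879, 0.0676]
ee_rot: [[0.095, -0.995, -0.0], [-0.995, -0.095, 0.0], [-0.0, 0.0, -1.0]]
wrist_force: [-0.5, -0.8, 1.0]
gripper_width: 0.502
gripper_force: 30.0
```

Request:
apply_moves:
  moves:
    - [[0,0,-0.004],0]
    - [[0,0,-0.01],0]
    - [[0,0,-0.02],0]
    - [[0,0,-0.025],0]
    - [[0,0,-0.02],0]

```text
time_s: 15.95
tcp_pos: [0.4265, 0.2879, 0.1485]
ee_rot: [[0.096, -0.995, 0.001], [-0.995, -0.096, 0.0], [-0.0, -0.001, -1.0]]
wrist_force: [0.8, 1.0, -1.8]
gripper_width: 0.503
gripper_force: 30.0
```

Request:
apply_moves:
  moves:
    - [[0,0,-0.005],0]
    - [[0,0,0],0]
    - [[0,0,0],0]
    - [[0,0,0],0]
    - [[0,0,0],0]

```text
time_s: 16.37
tcp_pos: [0.4256, 0.2871, 0.15]
ee_rot: [[0.095, -0.995, -0.002], [-0.995, -0.095, -0.002], [0.002, 0.002, -1.0]]
wrist_force: [0.2, -0.2, -1.9]
gripper_width: 0.5
gripper_force: 30.0
```

```bash
cat >> h.py <<'E'
def dot(p,x,y,w):
    x,y=int(round(x)),int(round(y))
    g=cv2.GaussianBlur(cv2.cvtColor(p["frame"],6),(3,3),0)[y-w:y+w+1,x-w:x+w+1].astype(float)
    k=np.clip(g.max()-g-0.5*(g.max()-g.min()),0,None);Y,X=np.mgrid[y-w:y+w+1,x-w:x+w+1];return (k*X).sum()/k.sum(),(k*Y).sum()/k.sum()
E
python3 - <<'E'
from h import *
s=r.sense();W=imaging.capture("wrist");S=imaging.capture("side");print(s["tcp_pos"],s["ee_rot"][:,0],s["wrist_force"],s["gripper_width"])
z=s["tcp_pos"][2]
print(rect(W,"weight_medium"),rect(W,"weight_large"))
cv2.imwrite("pics/crop3.png",np.hstack([cv2.resize(W["frame"][140:330,180:380],None,fx=2,fy=2,interpolation=2),cv2.resize(S["frame"][250:345,268:358],None,fx=4,fy=4,interpolation=2)]))
E
```

```text
[0.4256 0.2871 0.15  ] [ 0.0952 -0.9955  0.0021] [ 0.239  -0.1536 -1.8609] 0.49976312782574533
(0.95, ((279.5, 263.5), (71.0, 87.0), 90.0)) (0, None)
```

View pics/crop3.png

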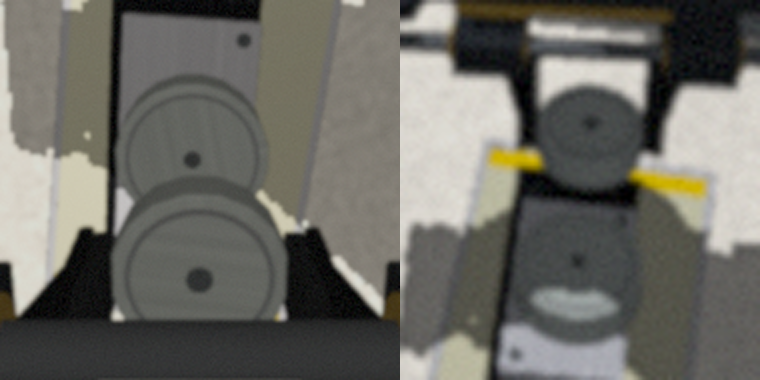

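```bash
python3 - <<'E'
from h import *
s=r.sense();W=imaging.capture("wrist");S=imaging.capture("side");print(s["tcp_pos"])
for n,u,v,z in(("held",(280,279.5),(315.8,280.75),s["tcp_pos"][2]+.007),("large",(276,220),(312.25,315.5),.059)):
    print(n,atz(W,u,z),atz(S,v,z),tri([(W,u),(S,v)]))
E
```

```text
[0.4261 0.2876 0.1508]
held [0.4271 0.2887 0.1578] [0.4235 0.2897 0.1578] [0.4253 0.289  0.1568]
large [0.4299 0.2888 0.059 ] [0.4267 0.2885 0.059 ] [0.4283 0.2886 0.059 ]
```

Request:
apply_moves:
  moves:
    - [[0.0102,-0.0062,0],0]
    - [[0.0204,-0.0124,0],0]
    - [[0.0291,-0.0177,0],0]
    - [[0.0291,-0.0177,0],0]
    - [[0.0292,-0.0177,0],0]

```text
time_s: 17.08
tcp_pos: [0.5098, 0.1757, 0.1516]
ee_rot: [[0.096, -0.995, 0.0], [-0.995, -0.096, -0.0], [0.0, -0.0, -1.0]]
wrist_force: [-0.4, 0.3, -1.6]
gripper_width: 0.503
gripper_force: 30.0
```

Request:
apply_moves:
  moves:
    - [[0.0292,-0.0177,0],0]
    - [[0.0291,-0.0177,0],0]
    - [[0.0292,-0.0177,0],0]
    - [[0.0291,-0.0177,0],0]
    - [[0.0292,-0.0177,0],0]

```text
time_s: 17.5
tcp_pos: [0.6118, 0.0383, 0.1514]
ee_rot: [[0.095, -0.995, -0.0], [-0.995, -0.095, -0.0], [0.0, 0.0, -1.0]]
wrist_force: [0.5, 1.3, -2.6]
gripper_width: 0.502
gripper_force: 30.0
```

Request:
apply_moves:
  moves:
    - [[0.0292,-0.0177,0],0]
    - [[0.0292,-0.0177,0],0]
    - [[0.0292,-0.0177,0],0]
    - [[0.0204,-0.0124,0.01],0]
    - [[0.0102,-0.0062,0.02],0]

```text
time_s: 17.92
tcp_pos: [0.6971, -0.0742, 0.1236]
ee_rot: [[0.093, -0.996, 0.007], [-0.996, -0.093, -0.001], [0.002, -0.007, -1.0]]
wrist_force: [0.6, 0.6, -1.1]
gripper_width: 0.498
gripper_force: 30.0
```

Request:
apply_moves:
  moves:
    - [[0,0,0.02],0]
    - [[0,0,0.01],0]
    - [[0,0,0],0]
    - [[0,0,0],0]
    - [[0,0,0],0]

```text
time_s: 18.33
tcp_pos: [0.6945, -0.07, 0.0931]
ee_rot: [[0.097, -0.995, 0.003], [-0.995, -0.097, -0.0], [0.001, -0.002, -1.0]]
wrist_force: [-0.2, -0.5, -1.4]
gripper_width: 0.503
gripper_force: 30.0
```

```bash
python3 - <<'E'
from h import *
T=imaging.capture("top");s=r.sense();W=imaging.capture("wrist");print(s["tcp_pos"],s["ee_rot"][:,0],s["wrist_force"])
print(np.array(W["eye"]))
E
```

```text
[ 0.6946 -0.0698  0.0935] [ 0.0966 -0.9953  0.0005] [ 0.6736  0.0697 -1.6584]
[ 0.7035 -0.1492  0.256 ]
```

Request:
apply_moves:
  moves:
    - [[0.0005,0.001,0.015],0]
    - [[0,0,0.02],0]
    - [[0,0,0.015],0]
    - [[0,0,0.007],0]
    - [[0,0,0.004],0]

```text
time_s: 18.85
tcp_pos: [0.6925, -0.0706, 0.0303]
ee_rot: [[0.096, -0.995, -0.0], [-0.995, -0.096, -0.0], [0.0, 0.0, -1.0]]
wrist_force: [-0.7, 0.0, -2.3]
gripper_width: 0.502
gripper_force: 30.0
```

Request:
apply_moves:
  moves:
    - [[0,0,0.001],0]
    - [[0,0,0.001],0]
    - [[0,0,0],0]
    - [[0,0,0],0]
    - [[0,0,0],0]

```text
time_s: 19.27
tcp_pos: [0.6931, -0.0708, 0.0295]
ee_rot: [[0.095, -0.995, 0.001], [-0.995, -0.095, 0.0], [0.0, -0.001, -1.0]]
wrist_force: [-0.4, 0.2, -1.8]
gripper_width: 0.505
gripper_force: 30.0
```

Request:
apply_moves:
  moves:
    - [[0,0,0.0015],0]
    - [[0,0,0],0]
    - [[0,0,0],0]
    - [[0,0,0],0]

```text
time_s: 19.6
tcp_pos: [0.6926, -0.0709, 0.027]
ee_rot: [[0.095, -0.995, -0.0], [-0.995, -0.095, -0.0], [0.0, 0.0, -1.0]]
wrist_force: [1.3, -0.6, -2.3]
gripper_width: 0.498
gripper_force: 30.0
```

Request:
apply_moves:
  moves:
    - [[0,0,0.001],0]
    - [[0,0,0],0]
    - [[0,0,0],0]

```text
time_s: 19.85
tcp_pos: [0.6928, -0.0709, 0.0267]
ee_rot: [[0.096, -0.995, 0.0], [-0.995, -0.096, -0.0], [0.0, -0.0, -1.0]]
wrist_force: [-2.1, 0.8, 1.9]
gripper_width: 0.504
gripper_force: 30.0
```

Request:
apply_moves:
  hand: 0.07
  moves:
    - [[0,0,0],0]
    - [[0,0,0],0]
    - [[0,0,0],0]
    - [[0,0,0],0]

```text
time_s: 20.18
tcp_pos: [0.6928, -0.0709, 0.026]
ee_rot: [[0.095, -0.995, 0.0], [-0.995, -0.095, 0.0], [0.0, -0.0, -1.0]]
wrist_force: [0.1, -0.1, 0.5]
gripper_width: 0.718
gripper_force: 0.0
```

Request:
apply_moves:
  hand: 0.087
  moves:
    - [[0,0,-0.01],0]
    - [[0,0,-0.02],0]
    - [[0,0,-0.03],0]
    - [[0,0,-0.03],0]
    - [[0,0,-0.02],0]

```text
time_s: 20.6
tcp_pos: [0.694, -0.0711, 0.1403]
ee_rot: [[0.096, -0.995, 0.005], [-0.995, -0.096, -0.001], [0.001, -0.005, -1.0]]
wrist_force: [0.1, 0.1, 0.6]
gripper_width: 0.987
gripper_force: 0.0
```

Request:
apply_moves:
  moves:
    - [[0,0,-0.01],0]
    - [[0,0,0],0]
    - [[0,0,0],0]
    - [[0,0,0],0]

```text
time_s: 20.93
tcp_pos: [0.6914, -0.0708, 0.144]
ee_rot: [[0.095, -0.995, -0.004], [-0.995, -0.095, 0.0], [-0.001, 0.004, -1.0]]
wrist_force: [-0.2, 0.2, -0.2]
gripper_width: 1.003
gripper_force: 0.0
```

```bash
python3 - <<'E'
from h import *
s=r.sense();W=imaging.capture("wrist");print(s["tcp_pos"],s["ee_rot"][:,0])
for n in("weight_medium","weight_small"):
    k,b=rect(W,n);print(n,k,b, b and atz(W,b[0],.03))
k,b=rect(W,"seat_medium");print(k,b,b and atz(W,b[0],.024))
cv2.imwrite("pics/w7.png",W["frame"])
E
```

```text
[ 0.6914 -0.0708  0.144 ] [ 0.095  -0.9955 -0.0006]
weight_medium 0.95 ((277.5, 211.5), (53.0, 53.0), 90.0) [ 0.6938 -0.0701  0.03  ]
weight_small 0.7 ((279.5, 295.5), (7.0, 25.0), 90.0) [0.6845 0.0089 0.03  ]
0.74 ((277.5, 209.0), (110.0, 115.0), 90.0) [ 0.6939 -0.0705  0.024 ]
```

View pics/w7.png

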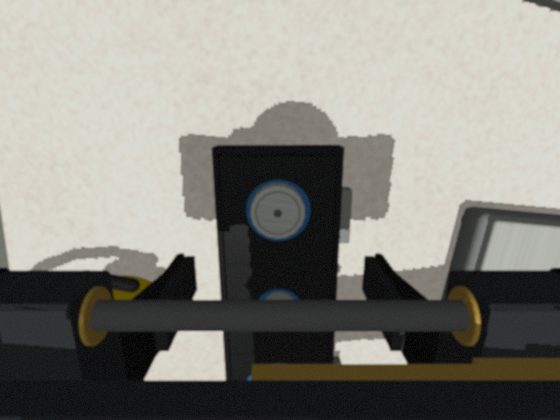

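Request:
apply_moves:
  moves:
    - [[-0.0102,0.0061,0],0]
    - [[-0.0204,0.0122,0],0]
    - [[-0.0292,0.0175,0],0]
    - [[-0.0292,0.0175,0],0]
    - [[-0.0292,0.0175,0],0]

```text
time_s: 21.55
tcp_pos: [0.6092, 0.0412, 0.1455]
ee_rot: [[0.095, -0.996, -0.001], [-0.996, -0.095, -0.0], [-0.0, 0.001, -1.0]]
wrist_force: [-0.4, 0.3, 0.9]
gripper_width: 1.0
gripper_force: 0.0
```

Request:
apply_moves:
  moves:
    - [[-0.0292,0.0175,0],0]
    - [[-0.0292,0.0175,0],0]
    - [[-0.0292,0.0175,0],0]
    - [[-0.0292,0.0175,0],0]
    - [[-0.0292,0.0175,0],0]

```text
time_s: 21.97
tcp_pos: [0.5079, 0.1783, 0.1459]
ee_rot: [[0.096, -0.995, -0.0], [-0.995, -0.096, -0.0], [0.0, 0.0, -1.0]]
wrist_force: [1.2, 0.3, 0.0]
gripper_width: 1.001
gripper_force: 0.0
```

Request:
apply_moves:
  moves:
    - [[-0.0292,0.0175,0],0]
    - [[-0.0292,0.0175,0],0]
    - [[-0.0292,0.0175,0],0]
    - [[-0.0204,0.0122,0.01],0]
    - [[-0.0102,0.0061,0.02],0]

```text
time_s: 22.38
tcp_pos: [0.4272, 0.2915, 0.1181]
ee_rot: [[0.099, -0.995, 0.004], [-0.995, -0.099, 0.005], [-0.005, -0.005, -1.0]]
wrist_force: [0.7, 0.3, 0.2]
gripper_width: 0.997
gripper_force: 0.0
```

Request:
apply_moves:
  moves:
    - [[0,0,0.02],0]
    - [[0,0,0.01],0]
    - [[0,0,0],0]
    - [[0,0,0],0]
    - [[0,0,0],0]

```text
time_s: 22.8
tcp_pos: [0.4288, 0.2881, 0.0869]
ee_rot: [[0.095, -0.995, 0.001], [-0.995, -0.095, 0.001], [-0.001, -0.001, -1.0]]
wrist_force: [-0.5, 0.0, -0.3]
gripper_width: 1.001
gripper_force: 0.0
```

Request:
apply_moves:
  moves:
    - [[0,0,0],0]
    - [[0,0,0],0]

```text
time_s: 22.97
tcp_pos: [0.4288, 0.2881, 0.087]
ee_rot: [[0.095, -0.996, 0.001], [-0.996, -0.095, 0.002], [-0.001, -0.001, -1.0]]
wrist_force: [-0.5, -0.2, 0.4]
gripper_width: 1.002
gripper_force: 0.0
```

Request:
apply_moves:
  moves:
    - [[0,0.0005,0.012],0]
    - [[0,0,0.015],0]
    - [[0,0,0.009],0]
    - [[0,0,0.004],0]
    - [[0,0,0],0]

```text
time_s: 23.38
tcp_pos: [0.4274, 0.2874, 0.0454]
ee_rot: [[0.095, -0.995, -0.001], [-0.995, -0.095, -0.001], [0.001, 0.001, -1.0]]
wrist_force: [-0.5, -0.1, 0.9]
gripper_width: 1.001
gripper_force: 0.0
```

Request:
apply_moves:
  hand: 0.045
  moves:
    - [[0,0,0],0]
    - [[0,0,0],0]
    - [[0,0,0],0]
    - [[0,0,0],0]
    - [[0,0,0],0]

```text
time_s: 23.8
tcp_pos: [0.4278, 0.2881, 0.0464]
ee_rot: [[0.095, -0.995, 0.001], [-0.995, -0.095, 0.001], [-0.001, -0.001, -1.0]]
wrist_force: [0.2, 0.8, 0.0]
gripper_width: 0.708
gripper_force: 0.0
```

Request:
apply_moves:
  moves:
    - [[0,0,0],0]
    - [[0,0,0],0]
    - [[0,0,0],0]

```text
time_s: 24.05
tcp_pos: [0.4278, 0.2881, 0.0464]
ee_rot: [[0.096, -0.995, 0.001], [-0.995, -0.096, 0.0], [-0.0, -0.001, -1.0]]
wrist_force: [0.8, -0.6, 3.1]
gripper_width: 0.67
gripper_force: 30.0
```

Request:
apply_moves:
  moves:
    - [[0,0,-0.004],0]
    - [[0,0,-0.01],0]
    - [[0,0,-0.025],0]
    - [[0,0,-0.03],0]
    - [[0,0,-0.02],0]

```text
time_s: 24.47
tcp_pos: [0.4277, 0.2879, 0.1371]
ee_rot: [[0.096, -0.995, 0.001], [-0.995, -0.096, 0.0], [-0.0, -0.001, -1.0]]
wrist_force: [0.3, 1.0, -4.4]
gripper_width: 0.669
gripper_force: 30.0
```

Request:
apply_moves:
  moves:
    - [[0,0,-0.01],0]
    - [[0,0,0],0]
    - [[0,0,0],0]

```text
time_s: 24.72
tcp_pos: [0.4268, 0.2873, 0.1444]
ee_rot: [[0.095, -0.996, -0.001], [-0.996, -0.095, -0.0], [0.0, 0.002, -1.0]]
wrist_force: [-0.5, -0.7, -5.4]
gripper_width: 0.668
gripper_force: 30.0
```

```bash
python3 - <<'E'
from h import *
s=r.sense();W=imaging.capture("wrist");S=imaging.capture("side");print(s["tcp_pos"],s["wrist_force"],s["gripper_width"])
cv2.imwrite("pics/crop4.png",np.hstack([cv2.resize(W["frame"][60:330,180:380],None,fx=2,fy=2,interpolation=2),cv2.resize(S["frame"][250:345,268:358],None,fx=4,fy=4,interpolation=2).copy()[:380],] if 0 else [W["frame"]]))
for n in("caul_plate","panel"): print(n,rect(W,n))
E
```

```text
[0.4268 0.2873 0.1444] [-0.4556 -0.6736 -5.3935] 0.6683412211587086
caul_plate (0.68, ((276.17547607421875, 186.55224609375), (70.9521713256836, 75.94725036621094), 2.544804573059082))
panel (0.63, ((274.0298156738281, 170.5791015625), (77.36807250976562, 120.19245147705078), 2.544804573059082))
```

View pics/crop4.png

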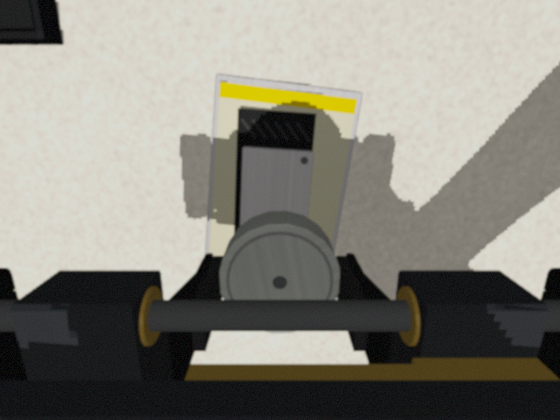

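Request:
apply_moves:
  moves:
    - [[0.0073,-0.0088,0],0]
    - [[0.0145,-0.0176,0],0]
    - [[0.0207,-0.0251,0],0]
    - [[0.0207,-0.0251,0],0]
    - [[0.0207,-0.0251,0],0]

```text
time_s: 25.33
tcp_pos: [0.5379, 0.2129, 0.1441]
ee_rot: [[0.096, -0.995, -0.001], [-0.995, -0.096, -0.001], [0.001, 0.001, -1.0]]
wrist_force: [0.3, 1.1, -5.0]
gripper_width: 0.67
gripper_force: 30.0
```

Request:
apply_moves:
  moves:
    - [[0.0207,-0.0251,0],0]
    - [[0.0207,-0.0251,0],0]
    - [[0.0207,-0.0251,0],0]
    - [[0.0207,-0.0251,0],0]
    - [[0.0145,-0.0176,0],0]

```text
time_s: 25.75
tcp_pos: [0.6656, 0.1258, 0.1432]
ee_rot: [[0.094, -0.996, -0.002], [-0.996, -0.094, -0.001], [0.001, 0.002, -1.0]]
wrist_force: [1.0, 0.5, -4.4]
gripper_width: 0.663
gripper_force: 30.0
```

Request:
apply_moves:
  moves:
    - [[0.0073,-0.0088,0.01],0]
    - [[0,0,0.02],0]
    - [[0,0,0.02],0]
    - [[0,0,0.005],0]
    - [[0,0,0],0]

```text
time_s: 26.17
tcp_pos: [0.6708, 0.1212, 0.0862]
ee_rot: [[0.095, -0.995, -0.007], [-0.995, -0.095, -0.003], [0.002, 0.008, -1.0]]
wrist_force: [-0.5, 0.1, -3.7]
gripper_width: 0.662
gripper_force: 30.0
```

Request:
apply_moves:
  moves:
    - [[0,0,0],0]
    - [[0,0,0],0]
    - [[0,0,0],0]

```text
time_s: 26.42
tcp_pos: [0.6739, 0.1226, 0.0918]
ee_rot: [[0.096, -0.995, 0.003], [-0.995, -0.096, 0.001], [-0.001, -0.003, -1.0]]
wrist_force: [0.0, 0.0, -5.2]
gripper_width: 0.665
gripper_force: 30.0
```

Request:
apply_moves:
  moves:
    - [[0.001,0,0.015],0]
    - [[0,0,0.02],0]
    - [[0,0,0.015],0]
    - [[0,0,0.007],0]
    - [[0,0,0.003],0]

```text
time_s: 26.83
tcp_pos: [0.6727, 0.121, 0.0295]
ee_rot: [[0.096, -0.995, -0.001], [-0.995, -0.096, -0.001], [0.0, 0.001, -1.0]]
wrist_force: [-0.1, -0.1, -5.1]
gripper_width: 0.672
gripper_force: 30.0
```

Request:
apply_moves:
  moves:
    - [[0,0,0],0]
    - [[0,0,0],0]
    - [[0,0,0],0]

```text
time_s: 27.08
tcp_pos: [0.6742, 0.1214, 0.0317]
ee_rot: [[0.096, -0.995, 0.003], [-0.995, -0.096, 0.001], [-0.001, -0.003, -1.0]]
wrist_force: [-0.1, 0.2, -4.2]
gripper_width: 0.669
gripper_force: 30.0
```

Request:
apply_moves:
  moves:
    - [[0,0,0.001],0]
    - [[0,0,0.001],0]
    - [[0,0,0],0]
    - [[0,0,0],0]

```text
time_s: 27.42
tcp_pos: [0.6735, 0.1212, 0.0285]
ee_rot: [[0.096, -0.995, 0.001], [-0.995, -0.096, 0.0], [-0.0, -0.001, -1.0]]
wrist_force: [-0.7, 0.9, -2.8]
gripper_width: 0.669
gripper_force: 30.0
```

Request:
apply_moves:
  moves:
    - [[0,0,0.001],0]
    - [[0,0,0],0]
    - [[0,0,0],0]

```text
time_s: 27.67
tcp_pos: [0.6734, 0.1212, 0.0284]
ee_rot: [[0.096, -0.995, 0.001], [-0.995, -0.096, 0.0], [0.0, -0.001, -1.0]]
wrist_force: [-2.5, 0.8, 5.2]
gripper_width: 0.662
gripper_force: 30.0
```

Request:
apply_moves:
  hand: 0.087
  moves:
    - [[0,0,0],0]
    - [[0,0,0],0]
    - [[0,0,0],0]
    - [[0,0,0],0]

```text
time_s: 28.0
tcp_pos: [0.6735, 0.121, 0.0269]
ee_rot: [[0.095, -0.995, 0.001], [-0.995, -0.095, 0.0], [-0.0, -0.001, -1.0]]
wrist_force: [-0.1, 0.4, 0.2]
gripper_width: 0.885
gripper_force: 0.0
```

Request:
apply_moves:
  moves:
    - [[0,0,-0.01],0]
    - [[0,0,-0.02],0]
    - [[0,0,-0.03],0]
    - [[0,0,-0.03],0]
    - [[0,0,-0.03],0]

```text
time_s: 28.42
tcp_pos: [0.6732, 0.1209, 0.1489]
ee_rot: [[0.096, -0.995, 0.0], [-0.995, -0.096, -0.0], [0.0, -0.0, -1.0]]
wrist_force: [0.0, 0.1, -0.5]
gripper_width: 0.998
gripper_force: 0.0
```

Request:
apply_moves:
  moves:
    - [[0,0,0],0]
    - [[0,0,0],0]
    - [[0,0,0],0]
    - [[0,0,0],0]

```text
time_s: 28.75
tcp_pos: [0.6724, 0.1208, 0.1459]
ee_rot: [[0.095, -0.995, -0.002], [-0.995, -0.095, -0.001], [0.0, 0.002, -1.0]]
wrist_force: [-0.3, 0.7, -0.4]
gripper_width: 1.002
gripper_force: 0.0
```

```bash
python3 - <<'E'
from h import *
s=r.sense();W=imaging.capture("wrist");print(s["tcp_pos"],s["ee_rot"][:,0])
for n,z in(("weight_large",.041),("seat_large",.024)):
    k,b=rect(W,n);print(n,k,b, b and atz(W,b[0],z))
cv2.imwrite("pics/w8.png",W["frame"])
E
```

```text
[0.6724 0.1208 0.1459] [ 0.0951 -0.9955  0.0003]
weight_large 0.58 ((277.5, 210.5), (73.0, 71.0), 90.0) [0.6752 0.118  0.041 ]
seat_large 0 None None
```

Request:
apply_moves:
  moves:
    - [[-0.0076,0.0086,0],0]
    - [[-0.0151,0.0173,0],0]
    - [[-0.0215,0.0246,0],0]
    - [[-0.0215,0.0246,0],0]
    - [[-0.0215,0.0246,0],0]

```text
time_s: 29.32
tcp_pos: [0.5636, 0.1989, 0.1465]
ee_rot: [[0.095, -0.995, -0.001], [-0.995, -0.095, -0.0], [0.0, 0.001, -1.0]]
wrist_force: [0.5, 0.5, 0.3]
gripper_width: 0.997
gripper_force: 0.0
```

Request:
apply_moves:
  moves:
    - [[-0.0215,0.0246,0],0]
    - [[-0.0215,0.0246,0],0]
    - [[-0.0215,0.0246,0],0]
    - [[-0.0215,0.0246,0],0]
    - [[-0.0151,0.0173,0],0]

```text
time_s: 29.73
tcp_pos: [0.438, 0.2889, 0.1469]
ee_rot: [[0.097, -0.995, -0.001], [-0.995, -0.097, -0.0], [0.0, 0.001, -1.0]]
wrist_force: [0.7, -0.1, -0.5]
gripper_width: 1.002
gripper_force: 0.0
```

Request:
apply_moves:
  moves:
    - [[-0.0076,0.0086,0],0]
    - [[0,0,0],4]
    - [[0,0,0],0]
    - [[0,0,0],0]
    - [[0,0,0],0]

```text
time_s: 30.15
tcp_pos: [0.4317, 0.2944, 0.1469]
ee_rot: [[0.026, -1.0, -0.0], [-1.0, -0.026, -0.0], [0.0, 0.0, -1.0]]
wrist_force: [0.4, -0.0, 0.2]
gripper_width: 1.001
gripper_force: 0.0
```

Request:
apply_moves:
  moves:
    - [[0,0,0],0]
    - [[0,0,0],0]
    - [[0,0,0],0]

```text
time_s: 30.4
tcp_pos: [0.4318, 0.2944, 0.1469]
ee_rot: [[0.025, -1.0, -0.0], [-1.0, -0.025, -0.0], [0.0, 0.0, -1.0]]
wrist_force: [-0.3, -0.1, 0.5]
gripper_width: 1.001
gripper_force: 0.0
```

```bash
python3 - <<'E'
from h import *
s=r.sense();W=imaging.capture("wrist");S=imaging.capture("side");T=imaging.capture("top");print(s["tcp_pos"],s["ee_rot"][:,0])
for n,z in(("caul_plate",.036),("panel",.024)):
  for p in(W,S):
    k,m=cut(p,n)
    if m is None:continue
    c=max(cv2.findContours(m,0,2)[0],key=cv2.contourArea);q=cv2.approxPolyDP(cv2.convexHull(c),5,True)[:,0]
    print(n,round(k,2));[print(u,atz(p,u,z)) for u in q]
cv2.imwrite("pics/w9.png",W["frame"])
E
```

```text
[0.4318 0.2944 0.1469] [ 0.0253 -0.9997  0.0002]
caul_plate 0.6
[314 142] [0.4074 0.2366 0.036 ]
[312 252] [0.4039 0.3296 0.036 ]
[249 253] [0.4583 0.332  0.036 ]
[247 143] [0.4599 0.2388 0.036 ]
caul_plate 0.93
[326 303] [0.4054 0.2384 0.036 ]
[323 346] [0.4013 0.3336 0.036 ]
[295 345] [0.4507 0.3397 0.036 ]
[299 302] [0.4572 0.2445 0.036 ]
panel 0.87
[314 103] [0.4079 0.2073 0.024 ]
[310 273] [0.4033 0.3555 0.024 ]
[245 274] [0.4629 0.3581 0.024 ]
[238 103] [0.468  0.2089 0.024 ]
panel 0.89
[299 292] [0.4619 0.2105 0.024 ]
[327 295] [0.4057 0.209  0.024 ]
[321 364] [0.4013 0.3621 0.024 ]
[288 359] [0.4598 0.362  0.024 ]
```

View pics/w9.png

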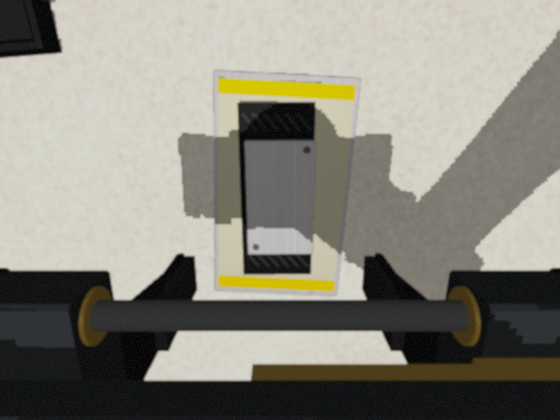

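Request:
apply_moves:
  moves:
    - [[0.0085,0,0.015],0]
    - [[0,0,0.03],0]
    - [[0,0,0.03],0]
    - [[0,0,0.025],0]
    - [[0,0,0.01],0]

```text
time_s: 31.17
tcp_pos: [0.4301, 0.2844, 0.0339]
ee_rot: [[0.025, -1.0, -0.004], [-1.0, -0.025, -0.004], [0.004, 0.004, -1.0]]
wrist_force: [-0.6, 0.1, -1.2]
gripper_width: 0.999
gripper_force: 0.0
```

Request:
apply_moves:
  moves:
    - [[0,0,0.004],0]
    - [[0,0,0.002],0]
    - [[0,0,0],0]
    - [[0,0,0],0]
    - [[0,0,0],0]

```text
time_s: 31.58
tcp_pos: [0.4324, 0.287, 0.0324]
ee_rot: [[0.026, -1.0, 0.002], [-1.0, -0.026, 0.002], [-0.002, -0.002, -1.0]]
wrist_force: [0.2, 0.2, 1.3]
gripper_width: 0.998
gripper_force: 0.0
```

Request:
apply_moves:
  moves:
    - [[0,0,0],0]
    - [[0,0,0],0]
    - [[0,0,0],0]

```text
time_s: 31.83
tcp_pos: [0.4319, 0.2864, 0.0316]
ee_rot: [[0.026, -1.0, 0.001], [-1.0, -0.026, 0.001], [-0.001, -0.001, -1.0]]
wrist_force: [-0.6, -0.6, 0.1]
gripper_width: 1.002
gripper_force: 0.0
```

Request:
apply_moves:
  hand: 0.04
  moves:
    - [[0,0,0.0025],0]
    - [[0,0,0],0]
    - [[0,0,0],0]
    - [[0,0,0],0]
    - [[0,0,0],0]

```text
time_s: 32.25
tcp_pos: [0.4317, 0.2862, 0.0285]
ee_rot: [[0.026, -1.0, -0.0], [-1.0, -0.026, -0.0], [0.0, 0.0, -1.0]]
wrist_force: [-0.1, 0.4, -0.0]
gripper_width: 0.705
gripper_force: 0.0
```

Request:
apply_moves:
  moves:
    - [[0,0,0],0]
    - [[0,0,0],0]
    - [[0,0,0],0]

```text
time_s: 32.5
tcp_pos: [0.4317, 0.2862, 0.0285]
ee_rot: [[0.026, -1.0, -0.0], [-1.0, -0.026, 0.0], [-0.0, 0.0, -1.0]]
wrist_force: [-0.2, 0.5, -0.6]
gripper_width: 0.637
gripper_force: 30.0
```

Request:
apply_moves:
  moves:
    - [[0,0,-0.004],0]
    - [[0,0,-0.01],0]
    - [[0,0,-0.025],0]
    - [[0,0,-0.035],0]
    - [[0,0,-0.035],0]

```text
time_s: 32.92
tcp_pos: [0.4311, 0.2855, 0.1388]
ee_rot: [[0.026, -1.0, -0.001], [-1.0, -0.026, -0.002], [0.002, 0.001, -1.0]]
wrist_force: [1.1, 0.4, -1.2]
gripper_width: 0.637
gripper_force: 30.0
```

Request:
apply_moves:
  moves:
    - [[0,0,-0.011],0]
    - [[0,0,0],0]
    - [[0,0,0],0]
    - [[0,0,0],0]

```text
time_s: 33.25
tcp_pos: [0.4307, 0.2853, 0.1474]
ee_rot: [[0.025, -1.0, -0.002], [-1.0, -0.025, -0.002], [0.002, 0.002, -1.0]]
wrist_force: [0.1, -0.0, -1.9]
gripper_width: 0.639
gripper_force: 30.0
```

```bash
python3 - <<'E'
from h import *
s=r.sense();W=imaging.capture("wrist");print(s["tcp_pos"],s["wrist_force"],s["gripper_width"])
cv2.imwrite("pics/w10.png",W["frame"])
for n,z in(("caul_plate",s["tcp_pos"][2]+.0075),("panel",.024)):
    k,m=cut(W,n)
    if m is None:continue
    c=max(cv2.findContours(m,0,2)[0],key=cv2.contourArea);q=cv2.approxPolyDP(cv2.convexHull(c),5,True)[:,0]
    print(n,round(k,2));[print(u,atz(W,u,z)) for u in q]
E
```

```text
[0.4307 0.2853 0.1474] [ 0.0749 -0.0373 -1.8932] 0.639399926119711
caul_plate 0.87
[337 177] [0.4071 0.2335 0.1549]
[334 298] [0.4039 0.2958 0.1549]
[226 299] [0.4591 0.2978 0.1549]
[222 177] [0.4597 0.2348 0.1549]
panel 0.79
[313 116] [0.4067 0.208  0.024 ]
[310 176] [0.4066 0.2565 0.024 ]
[238 176] [0.4673 0.2581 0.024 ]
[238 115] [0.4668 0.2088 0.024 ]
```

View pics/w10.png

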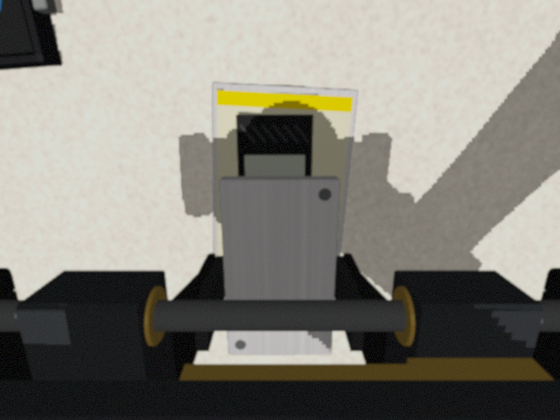

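Request:
apply_moves:
  moves:
    - [[0.0145,0.0004,0],0]
    - [[0.0253,0.0007,0],0]
    - [[0.036,0.001,0],0]
    - [[0.036,0.001,0],0]
    - [[0.036,0.001,0],0]

```text
time_s: 33.82
tcp_pos: [0.4304, 0.1362, 0.1477]
ee_rot: [[0.027, -1.0, -0.002], [-1.0, -0.027, -0.001], [0.001, 0.002, -1.0]]
wrist_force: [-0.1, -0.1, -1.4]
gripper_width: 0.636
gripper_force: 30.0
```

Request:
apply_moves:
  moves:
    - [[0.036,0.001,0],0]
    - [[0.036,0.001,0],0]
    - [[0.036,0.001,0],0]
    - [[0.036,0.001,0],0]
    - [[0.036,0.001,0],0]

```text
time_s: 34.23
tcp_pos: [0.4298, -0.0439, 0.148]
ee_rot: [[0.026, -1.0, -0.001], [-1.0, -0.026, -0.0], [0.0, 0.001, -1.0]]
wrist_force: [0.9, 0.1, -1.9]
gripper_width: 0.639
gripper_force: 30.0
```

Request:
apply_moves:
  moves:
    - [[0.036,0.001,0],0]
    - [[0.036,0.001,0],0]
    - [[0.036,0.001,0],0]
    - [[0.036,0.001,0],0]
    - [[0.036,0.001,0],0]

```text
time_s: 34.65
tcp_pos: [0.4293, -0.2238, 0.1479]
ee_rot: [[0.025, -1.0, -0.002], [-1.0, -0.025, 0.0], [-0.0, 0.002, -1.0]]
wrist_force: [0.3, 1.0, -1.4]
gripper_width: 0.633
gripper_force: 30.0
```

Request:
apply_moves:
  moves:
    - [[0.036,0.001,0],0]
    - [[0.036,0.001,0],0]
    - [[0.025,0.001,0],0]
    - [[0.0142,0,0],0]
    - [[0,0,0.01],4.6]

```text
time_s: 35.07
tcp_pos: [0.4307, -0.3367, 0.139]
ee_rot: [[-0.059, -0.998, 0.002], [-0.998, 0.059, -0.002], [0.002, -0.002, -1.0]]
wrist_force: [0.6, 0.2, -1.8]
gripper_width: 0.641
gripper_force: 30.0
```

Request:
apply_moves:
  moves:
    - [[0,0,0.02],4.6]
    - [[0,0,0.02],0]
    - [[0,0,0.01],0]
    - [[0,0,0],0]
    - [[0,0,0],0]

```text
time_s: 35.48
tcp_pos: [0.4301, -0.3332, 0.0881]
ee_rot: [[-0.134, -0.991, -0.002], [-0.991, 0.134, 0.0], [-0.0, 0.002, -1.0]]
wrist_force: [0.7, -0.7, -1.8]
gripper_width: 0.641
gripper_force: 30.0
```

Request:
apply_moves:
  moves:
    - [[0,0,0],0]
    - [[0,0,0],0]

```text
time_s: 35.65
tcp_pos: [0.4314, -0.3334, 0.0898]
ee_rot: [[-0.134, -0.991, 0.002], [-0.991, 0.134, -0.001], [0.001, -0.002, -1.0]]
wrist_force: [-0.2, 0.3, -1.2]
gripper_width: 0.634
gripper_force: 30.0
```

```bash
python3 - <<'E'
from h import *
s=r.sense();W=imaging.capture("wrist");S=imaging.capture("side");T=imaging.capture("top");print(s["tcp_pos"],s["ee_rot"][:,0],s["wrist_force"],s["gripper_width"])
cv2.imwrite("pics/w11.png",np.hstack([W["frame"][:, 60:500],cv2.resize(S["frame"][100:205,270:390],None,fx=3,fy=4)[:420]]))
for n,z in(("wipe_tray",.018),("caul_plate",s["tcp_pos"][2]+.0075)):
    k,m=cut(W,n)
    if m is None:continue
    c=max(cv2.findContours(m,0,2)[0],key=cv2.contourArea);q=cv2.approxPolyDP(cv2.convexHull(c),5,True)[:,0]
    print(n,round(k,2));[print(u,atz(W,u,z)) for u in q]
E
```

```text
[ 0.4314 -0.3334  0.0898] [-0.1339 -0.991   0.0008] [-0.1686  0.3167 -1.1873] 0.6344759012620492
wipe_tray 0.92
[169  80] [ 0.4895 -0.441   0.018 ]
[393  85] [ 0.3479 -0.419   0.018 ]
[373 281] [ 0.3681 -0.2812  0.018 ]
[182 287] [ 0.5129 -0.2954  0.018 ]
caul_plate 0.7
[222 177] [ 0.4519 -0.3875  0.0973]
[338 179] [ 0.3994 -0.3796  0.0973]
[333 299] [ 0.4071 -0.318   0.0973]
[226 298] [ 0.4612 -0.3258  0.0973]
```

View pics/w11.png

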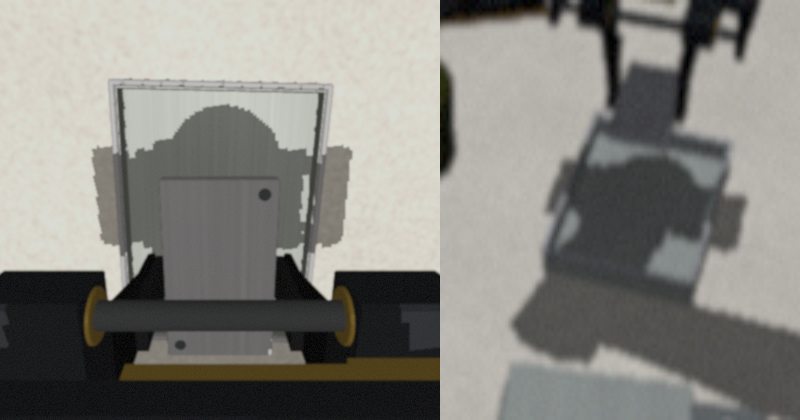

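Request:
apply_moves:
  moves:
    - [[0,0,0.015],0]
    - [[0,0,0.025],0]
    - [[0,0,0.02],0]
    - [[0,0,0.012],0]
    - [[0,0,0.006],0]

```text
time_s: 36.32
tcp_pos: [0.4295, -0.3326, 0.0089]
ee_rot: [[-0.135, -0.991, -0.003], [-0.991, 0.135, 0.001], [-0.001, 0.003, -1.0]]
wrist_force: [-0.4, -0.5, -1.0]
gripper_width: 0.636
gripper_force: 30.0
```

Request:
apply_moves:
  moves:
    - [[0,0,0],0]
    - [[0,0,0],0]
    - [[0,0,0],0]

```text
time_s: 36.57
tcp_pos: [0.4315, -0.3335, 0.0116]
ee_rot: [[-0.134, -0.991, 0.002], [-0.991, 0.134, -0.001], [0.001, -0.002, -1.0]]
wrist_force: [0.1, 0.4, -1.6]
gripper_width: 0.634
gripper_force: 30.0
```

Request:
apply_moves:
  moves:
    - [[0,0,0.0015],0]
    - [[0,0,0.001],0]
    - [[0,0,0],0]
    - [[0,0,0],0]
    - [[0,0,0],0]

```text
time_s: 36.98
tcp_pos: [0.4306, -0.3331, 0.0083]
ee_rot: [[-0.134, -0.991, 0.0], [-0.991, 0.134, -0.0], [0.0, -0.0, -1.0]]
wrist_force: [-0.5, 0.3, -1.5]
gripper_width: 0.638
gripper_force: 30.0
```

Request:
apply_moves:
  moves:
    - [[0,0,0.001],0]
    - [[0,0,0],0]
    - [[0,0,0],0]
    - [[0,0,0],0]

```text
time_s: 37.32
tcp_pos: [0.4305, -0.333, 0.007]
ee_rot: [[-0.134, -0.991, -0.0], [-0.991, 0.134, 0.0], [-0.0, 0.0, -1.0]]
wrist_force: [-0.7, 0.5, -1.3]
gripper_width: 0.634
gripper_force: 30.0
```

Request:
apply_moves:
  moves:
    - [[0,0,0.001],0]
    - [[0,0,0],0]
    - [[0,0,0],0]
    - [[0,0,0],0]

```text
time_s: 37.65
tcp_pos: [0.4305, -0.333, 0.006]
ee_rot: [[-0.134, -0.991, -0.0], [-0.991, 0.134, 0.0], [0.0, 0.0, -1.0]]
wrist_force: [0.2, -0.5, -1.4]
gripper_width: 0.641
gripper_force: 30.0
```

Request:
apply_moves:
  moves:
    - [[0,0,0.0008],0]
    - [[0,0,0],0]
    - [[0,0,0],0]

```text
time_s: 37.9
tcp_pos: [0.4306, -0.3331, 0.0055]
ee_rot: [[-0.134, -0.991, 0.0], [-0.991, 0.134, -0.0], [0.0, -0.0, -1.0]]
wrist_force: [-1.0, 0.7, 1.2]
gripper_width: 0.639
gripper_force: 30.0
```

Request:
apply_moves:
  hand: 0.072
  moves:
    - [[0,0,0],0]
    - [[0,0,0],0]
    - [[0,0,0],0]
    - [[0,0,0],0]

```text
time_s: 38.23
tcp_pos: [0.4306, -0.3331, 0.0052]
ee_rot: [[-0.134, -0.991, 0.0], [-0.991, 0.134, -0.0], [0.0, -0.0, -1.0]]
wrist_force: [-0.4, -0.3, -0.8]
gripper_width: 0.802
gripper_force: 0.0
```

Request:
apply_moves:
  moves:
    - [[0,0,-0.01],0]
    - [[0,0,-0.02],0]
    - [[0,0,-0.035],0]
    - [[0,0,-0.04],0]
    - [[0,0,-0.035],0]

```text
time_s: 38.65
tcp_pos: [0.4305, -0.3332, 0.1481]
ee_rot: [[-0.134, -0.991, 0.001], [-0.991, 0.134, -0.001], [0.001, -0.001, -1.0]]
wrist_force: [0.7, -0.3, 0.2]
gripper_width: 0.824
gripper_force: 0.0
```

Request:
apply_moves:
  hand: 0.087
  moves:
    - [[0,0,0],0]
    - [[0,0,0],0]
    - [[0,0,0],0]
    - [[0,0,0],0]

```text
time_s: 38.98
tcp_pos: [0.4296, -0.3326, 0.1443]
ee_rot: [[-0.135, -0.991, -0.002], [-0.991, 0.135, 0.001], [-0.001, 0.002, -1.0]]
wrist_force: [-0.0, 0.9, -0.3]
gripper_width: 0.979
gripper_force: 0.0
```

```bash
python3 - <<'E'
from h import *
s=r.sense();W=imaging.capture("wrist");print(s["tcp_pos"],s["ee_rot"][:,0],s["wrist_force"],s["gripper_width"])
cv2.imwrite("pics/w12.png",W["frame"])
for n,z in(("wipe_tray",.018),("caul_plate",.013)):
    k,m=cut(W,n)
    if m is None:continue
    c=max(cv2.findContours(m,0,2)[0],key=cv2.contourArea);q=cv2.approxPolyDP(cv2.convexHull(c),5,True)[:,0]
    print(n,round(k,2));[print(u,atz(W,u,z)) for u in q]
E
```

```text
[ 0.4296 -0.3326  0.1443] [-0.1347 -0.9909 -0.0009] [-0.0075  0.9208 -0.2706] 0.9786292943933036
wipe_tray 0.63
[187  85] [ 0.4893 -0.4411  0.018 ]
[368  89] [ 0.3479 -0.419   0.018 ]
[348 299] [ 0.3778 -0.2334  0.018 ]
[198 297] [ 0.5189 -0.2549  0.018 ]
caul_plate 0.89
[246 148] [ 0.4517 -0.3861  0.013 ]
[309 150] [ 0.3991 -0.3773  0.013 ]
[306 252] [ 0.412  -0.2848  0.013 ]
[249 252] [ 0.4643 -0.2919  0.013 ]
```

Request:
apply_moves:
  moves:
    - [[0,0,0],-4.6]
    - [[0,0,0],-4.6]
    - [[-0.018,-0.0006,0],0]
    - [[-0.029,-0.001,0],0]
    - [[-0.0368,-0.0011,0],0]

```text
time_s: 39.55
tcp_pos: [0.4308, -0.2493, 0.1441]
ee_rot: [[0.023, -1.0, -0.002], [-1.0, -0.023, 0.0], [-0.0, 0.002, -1.0]]
wrist_force: [0.8, 0.4, 0.3]
gripper_width: 0.998
gripper_force: 0.0
```

Request:
apply_moves:
  moves:
    - [[-0.0368,-0.0011,0],0]
    - [[-0.0368,-0.0011,0],0]
    - [[-0.0368,-0.0011,0],0]
    - [[-0.0368,-0.0011,0],0]
    - [[-0.0368,-0.0011,0],0]

```text
time_s: 39.97
tcp_pos: [0.4312, -0.0636, 0.1447]
ee_rot: [[0.026, -1.0, -0.001], [-1.0, -0.026, -0.0], [0.0, 0.001, -1.0]]
wrist_force: [1.0, 0.6, -0.5]
gripper_width: 0.998
gripper_force: 0.0
```

Request:
apply_moves:
  moves:
    - [[-0.0368,-0.0011,0],0]
    - [[-0.029,-0.001,0],0]
    - [[-0.018,-0.0006,0],0]
    - [[0,0,0],0]
    - [[0,0,0],0]

```text
time_s: 40.38
tcp_pos: [0.4321, 0.0194, 0.1447]
ee_rot: [[0.028, -1.0, -0.001], [-1.0, -0.028, -0.001], [0.001, 0.001, -1.0]]
wrist_force: [0.5, -0.8, 0.4]
gripper_width: 1.001
gripper_force: 0.0
```

Request:
apply_moves:
  moves:
    - [[0,0,0],0]
    - [[0,0,0],0]
    - [[0,0,0],0]
    - [[0,0,0],0]

```text
time_s: 40.72
tcp_pos: [0.4323, 0.0179, 0.1451]
ee_rot: [[0.024, -1.0, -0.0], [-1.0, -0.024, -0.0], [0.0, 0.0, -1.0]]
wrist_force: [0.0, -0.5, -0.8]
gripper_width: 0.996
gripper_force: 0.0
```

```bash
python3 - <<'E'
from h import *
s=r.sense();W=imaging.capture("wrist");S=imaging.capture("side");T=imaging.capture("top");print(s["tcp_pos"],s["ee_rot"][:,0])
print(np.array(W["eye"]),np.array(W["orientation"]).tolist())
f=S["frame"]
cv2.imwrite("pics/w13.png",np.hstack([W["frame"],cv2.resize(f[180:285,265:325],None,fx=4,fy=4)]))
np.save("w13.npy",W,allow_pickle=True);np.save("s13.npy",S,allow_pickle=True);np.save("t13.npy",T,allow_pickle=True)
for p in(W,S,T):
    q=models.place_of(p,"scale");print([(x["confidence"],np.array(x["at"])*[560,420],atz(p,np.array(x["at"])*[560,420],0)) for x in q[:1]])
E
```

```text
[0.4323 0.0179 0.1451] [ 0.0241 -0.9997  0.0001]
[ 0.4359 -0.0618  0.3076] [[-0.9996869251920006, -0.023674623855995683, -0.008097146746877053], [-0.025006791816689727, 0.9562682129422372, 0.2914202554375671], [0.0008437791180645624, 0.2915315027600573, -0.9565608558451795]]
[(0.9, array([265.384, 186.102]), array([0.4466, 0.0036, 0.    ]))]
[(0.84, array([319.872, 230.496]), array([ 0.4417, -0.0006,  0.    ]))]
[(0.82, array([289.016, 254.814]), array([ 0.4419, -0.0011,  0.    ]))]
```

View pics/w13.png

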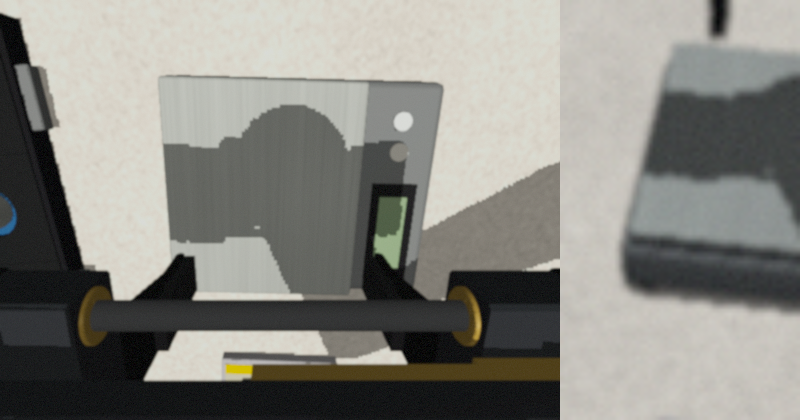

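```bash
python3 - <<'E'
from h import *
W=np.load("w13.npy",allow_pickle=True).item();S=np.load("s13.npy",allow_pickle=True).item();T=np.load("t13.npy",allow_pickle=True).item()
for u in[(160,77),(369,82),(351,293),(172,292)]:print(atz(W,u,.05))
# T: pan corners
for u in[(255.5,224),(322,224),(322.5,283),(256,283)]:print("T",atz(T,u,.05))
print("S",atz(S,(265+(672-560)/4,180+45/4),.05),atz(S,(265+(628-560)/4,180+240/4),.05))
g=cv2.cvtColor(T["frame"],6)
print(g[215:235,300].tolist(),g[270:300,300].tolist())
print(g[250,245:265].tolist(),g[250,312:332].tolist())
E
```

```text
[ 0.5197 -0.083   0.05  ]
[ 0.3731 -0.0834  0.05  ]
[0.3714 0.0832 0.05  ]
[0.5225 0.0859 0.05  ]
T [0.5219 0.0845 0.05  ]
T [ 0.5215 -0.0866  0.05  ]
T [ 0.3717 -0.0864  0.05  ]
T [0.3715 0.0826 0.05  ]
S [ 0.5184 -0.0772  0.05  ] [0.5162 0.0952 0.05  ]
[147, 149, 147, 148, 147, 147, 146, 138, 101, 46, 61, 68, 70, 68, 68, 69, 69, 69, 70, 68] [63, 64, 64, 72, 78, 75, 76, 74, 77, 77, 76, 76, 76, 68, 61, 60, 59, 61, 59, 58, 59, 58, 63, 74, 83, 84, 79, 77, 93, 93]
[151, 148, 149, 138, 138, 133, 99, 63, 62, 66, 67, 67, 62, 59, 50, 54, 54, 55, 56, 55] [133, 134, 133, 134, 135, 133, 134, 135, 132, 110, 85, 137, 148, 148, 148, 147, 146, 147, 147, 148]
```

Request:
apply_moves:
  moves:
    - [[-0.0175,-0.0005,0],0]
    - [[-0.028,-0.0009,0],0]
    - [[-0.035,-0.0011,0],0]
    - [[-0.035,-0.0011,0],0]
    - [[-0.035,-0.0011,0],0]

```text
time_s: 41.43
tcp_pos: [0.433, 0.1707, 0.1455]
ee_rot: [[0.025, -1.0, 0.0], [-1.0, -0.025, 0.0], [-0.0, -0.0, -1.0]]
wrist_force: [0.2, -0.4, 0.3]
gripper_width: 1.002
gripper_force: 0.0
```

Request:
apply_moves:
  moves:
    - [[-0.035,-0.0011,0],0]
    - [[-0.035,-0.0011,0],0]
    - [[-0.028,-0.0009,0],0]
    - [[-0.0175,-0.0005,0],0]
    - [[0,0,0],0]

```text
time_s: 41.85
tcp_pos: [0.4342, 0.2879, 0.1451]
ee_rot: [[0.029, -1.0, 0.001], [-1.0, -0.029, 0.001], [-0.001, -0.001, -1.0]]
wrist_force: [-0.4, -0.2, 0.7]
gripper_width: 1.0
gripper_force: 0.0
```

Request:
apply_moves:
  moves:
    - [[0,0,0],0]
    - [[0,0,0],0]
    - [[0,0,0],0]
    - [[0,0,0],0]

```text
time_s: 42.18
tcp_pos: [0.4339, 0.2836, 0.1454]
ee_rot: [[0.024, -1.0, -0.0], [-1.0, -0.024, -0.0], [0.0, 0.0, -1.0]]
wrist_force: [-0.5, 0.2, 0.5]
gripper_width: 1.001
gripper_force: 0.0
```

```bash
python3 - <<'E'
from h import *
s=r.sense();W=imaging.capture("wrist");S=imaging.capture("side");print(s["tcp_pos"],s["ee_rot"][:,0])
cv2.imwrite("pics/w14.png",W["frame"])
for p in(W,S):
    k,m=cut(p,"panel")
    if m is None:continue
    c=max(cv2.findContours(m,0,2)[0],key=cv2.contourArea);q=cv2.approxPolyDP(cv2.convexHull(c),5,True)[:,0]
    print(round(k,2));[print(u,atz(p,u,.024)) for u in q]
E
```

```text
[0.4339 0.2836 0.1454] [ 0.0242 -0.9997  0.0001]
0.78
[315 117] [0.4086 0.2072 0.024 ]
[312 284] [0.4032 0.3552 0.024 ]
[249 286] [0.4613 0.3587 0.024 ]
[240 119] [0.4684 0.2102 0.024 ]
0.6
[299 292] [0.4619 0.2105 0.024 ]
[327 298] [0.4049 0.2165 0.024 ]
[320 364] [0.4031 0.3623 0.024 ]
[287 358] [0.4618 0.3604 0.024 ]
```

Request:
apply_moves:
  moves:
    - [[0,0,0.015],0]
    - [[0,0,0.03],0]
    - [[0,0,0.035],0]
    - [[0,0,0.025],0]
    - [[0,0,0.01],0]

```text
time_s: 42.8
tcp_pos: [0.4322, 0.2828, 0.027]
ee_rot: [[0.025, -1.0, -0.004], [-1.0, -0.025, -0.005], [0.005, 0.005, -1.0]]
wrist_force: [-0.5, 0.1, -0.4]
gripper_width: 1.001
gripper_force: 0.0
```

Request:
apply_moves:
  moves:
    - [[0,0,0.006],0]
    - [[0,0,0.003],0]
    - [[0,0,0],0]
    - [[0,0,0],0]
    - [[0,0,0],0]

```text
time_s: 43.22
tcp_pos: [0.4346, 0.2857, 0.0226]
ee_rot: [[0.026, -1.0, 0.002], [-1.0, -0.026, 0.002], [-0.002, -0.002, -1.0]]
wrist_force: [0.6, -0.0, 0.6]
gripper_width: 1.0
gripper_force: 0.0
```

Request:
apply_moves:
  moves:
    - [[0,0,0],0]
    - [[0,0,0],0]
    - [[0,0,0],0]

```text
time_s: 43.47
tcp_pos: [0.434, 0.2851, 0.0218]
ee_rot: [[0.026, -1.0, 0.001], [-1.0, -0.026, 0.001], [-0.001, -0.001, -1.0]]
wrist_force: [0.5, -0.0, 0.4]
gripper_width: 1.004
gripper_force: 0.0
```

Request:
apply_moves:
  moves:
    - [[0,0,0.003],0]
    - [[0,0,0.002],0]
    - [[0,0,0.001],0]
    - [[0,0,0],0]
    - [[0,0,0],0]

```text
time_s: 43.88
tcp_pos: [0.4338, 0.2848, 0.015]
ee_rot: [[0.026, -1.0, -0.0], [-1.0, -0.026, -0.0], [0.0, 0.0, -1.0]]
wrist_force: [-0.2, -0.8, 0.6]
gripper_width: 1.004
gripper_force: 0.0
```

Request:
apply_moves:
  hand: 0.045
  moves:
    - [[0,0,0],0]
    - [[0,0,0],0]
    - [[0,0,0],0]
    - [[0,0,0],0]
    - [[0,0,0],0]

```text
time_s: 44.3
tcp_pos: [0.4339, 0.2849, 0.0153]
ee_rot: [[0.026, -1.0, 0.0], [-1.0, -0.026, 0.0], [-0.0, -0.0, -1.0]]
wrist_force: [-2.0, 0.1, 0.2]
gripper_width: 0.707
gripper_force: 28.2
```

Request:
apply_moves:
  moves:
    - [[0,0,0],0]
    - [[0,0,0],0]

```text
time_s: 44.47
tcp_pos: [0.4339, 0.2849, 0.0153]
ee_rot: [[0.026, -1.0, 0.0], [-1.0, -0.026, 0.0], [-0.0, -0.0, -1.0]]
wrist_force: [0.4, -0.5, -0.3]
gripper_width: 0.707
gripper_force: 30.0
```

Request:
apply_moves:
  moves:
    - [[0,0,-0.004],0]
    - [[0,0,-0.01],0]
    - [[0,0,-0.025],0]
    - [[0,0,-0.035],0]
    - [[0,0,-0.035],0]

```text
time_s: 44.88
tcp_pos: [0.4332, 0.2841, 0.1254]
ee_rot: [[0.026, -1.0, -0.002], [-1.0, -0.026, -0.002], [0.002, 0.002, -1.0]]
wrist_force: [1.0, 1.7, -1.6]
gripper_width: 0.706
gripper_force: 30.0
```

Request:
apply_moves:
  moves:
    - [[0,0,-0.021],0]
    - [[0,0,0],0]
    - [[0,0,0],0]
    - [[0,0,0],0]
    - [[0,0,0],0]

```text
time_s: 45.3
tcp_pos: [0.4329, 0.2839, 0.1439]
ee_rot: [[0.025, -1.0, -0.002], [-1.0, -0.025, -0.002], [0.002, 0.002, -1.0]]
wrist_force: [0.9, 0.3, -1.6]
gripper_width: 0.707
gripper_force: 30.0
```

```bash
python3 - <<'E'
from h import *
s=r.sense();W=imaging.capture("wrist");S=imaging.capture("side");print(s["tcp_pos"],s["ee_rot"][:,0],s["wrist_force"],s["moment"],s["gripper_width"])
cv2.imwrite("pics/w15.png",W["frame"])
for p in(W,S):
    k,m=cut(p,"panel")
    if m is None:continue
    c=max(cv2.findContours(m,0,2)[0],key=cv2.contourArea);q=cv2.approxPolyDP(cv2.convexHull(c),5,True)[:,0]
    print(round(k,2));[print(u,atz(p,u,s["tcp_pos"][2]+.009)) for u in q]
E
```

```text
[0.4329 0.2839 0.1439] [ 0.0254 -0.9997  0.0022] [ 0.8517  0.2908 -1.5543] [ 0.0856 -0.067  -0.0034] 0.707415147799326
0.87
[297 265] [0.4605 0.2551 0.1529]
[330 270] [0.4023 0.2575 0.1529]
[326 321] [0.3988 0.3639 0.1529]
[288 316] [0.4588 0.3643 0.1529]
```

Request:
apply_moves:
  moves:
    - [[0.0165,-0.0004,0],0]
    - [[0.0264,-0.0006,0],0]
    - [[0.0331,-0.0007,0],0]
    - [[0.0331,-0.0007,0],0]
    - [[0.0331,-0.0007,0],0]

```text
time_s: 45.92
tcp_pos: [0.4399, 0.1407, 0.1449]
ee_rot: [[0.026, -1.0, -0.001], [-1.0, -0.026, -0.001], [0.001, 0.001, -1.0]]
wrist_force: [0.5, 0.9, -1.0]
gripper_width: 0.709
gripper_force: 30.0
```

Request:
apply_moves:
  moves:
    - [[0.0331,-0.0007,0],0]
    - [[0.0331,-0.0007,0],0]
    - [[0.0331,-0.0008,0],0]
    - [[0.0264,-0.0006,0],0]
    - [[0.0165,-0.0004,0],0]

```text
time_s: 46.33
tcp_pos: [0.4463, -0.0022, 0.1449]
ee_rot: [[0.023, -1.0, -0.001], [-1.0, -0.023, -0.001], [0.001, 0.001, -1.0]]
wrist_force: [0.7, 0.3, -1.5]
gripper_width: 0.707
gripper_force: 30.0
```

Request:
apply_moves:
  moves:
    - [[0,0,0.01],0]
    - [[0,0,0.02],0]
    - [[0,0,0.01],0]
    - [[0,0,0],0]
    - [[0,0,0],0]

```text
time_s: 46.75
tcp_pos: [0.4469, 0.0001, 0.1049]
ee_rot: [[0.026, -1.0, -0.002], [-1.0, -0.026, -0.001], [0.001, 0.002, -1.0]]
wrist_force: [0.9, 0.3, -1.4]
gripper_width: 0.706
gripper_force: 30.0
```

Request:
apply_moves:
  moves:
    - [[0,0,0],0]
    - [[0,0,0],0]
    - [[0,0,0],0]
    - [[0,0,0],0]

```text
time_s: 47.08
tcp_pos: [0.4478, 0.0009, 0.1058]
ee_rot: [[0.026, -1.0, 0.001], [-1.0, -0.026, 0.0], [-0.0, -0.001, -1.0]]
wrist_force: [-0.6, -0.7, -1.8]
gripper_width: 0.707
gripper_force: 30.0
```

```bash
python3 - <<'E'
from h import *
s=r.sense();W=imaging.capture("wrist");T=imaging.capture("top");S=imaging.capture("side");print(s["tcp_pos"],s["ee_rot"][:,0],s["wrist_force"],s["gripper_width"])
cv2.imwrite("pics/w16.png",W["frame"])
for p in(W,T,S):
    k,m=cut(p,"panel")
    if m is None:continue
    c=max(cv2.findContours(m,0,2)[0],key=cv2.contourArea);q=cv2.approxPolyDP(cv2.convexHull(c),5,True)[:,0]
    print(round(k,2));[print(u,atz(p,u,s["tcp_pos"][2]+.009)) for u in q]
E
```

```text
[0.4478 0.0009 0.1058] [ 0.026  -0.9997 -0.0004] [-0.6231 -0.7346 -1.8164] 0.7067890816019962
0.72
[349 117] [ 0.4213 -0.0774  0.1148]
[340 298] [0.4182 0.0104 0.1148]
[221 299] [0.4784 0.0126 0.1148]
[209 119] [ 0.4816 -0.075   0.1148]
0.75
[318 240] [ 0.4795 -0.0723  0.1148]
[319 264] [ 0.4221 -0.0742  0.1148]
[311 265] [ 0.4197 -0.0551  0.1148]
[307 242] [ 0.4748 -0.0458  0.1148]
0.7
[241 210] [0.6062 0.0839 0.1148]
[234 234] [0.6026 0.1581 0.1148]
[197 233] [0.6775 0.1671 0.1148]
[205 209] [0.6835 0.0927 0.1148]
```

Request:
apply_moves:
  moves:
    - [[0,0,0.012],0]
    - [[0,0,0.018],0]
    - [[0,0,0.01],0]
    - [[0,0,0.005],0]
    - [[0,0,0.003],0]

```text
time_s: 47.8
tcp_pos: [0.4472, 0.0006, 0.0566]
ee_rot: [[0.026, -1.0, -0.001], [-1.0, -0.026, -0.001], [0.0, 0.001, -1.0]]
wrist_force: [-0.4, 0.0, -1.5]
gripper_width: 0.711
gripper_force: 30.0
```

Request:
apply_moves:
  moves:
    - [[0,0,0],0]
    - [[0,0,0],0]
    - [[0,0,0],0]
    - [[0,0,0],0]

```text
time_s: 48.13
tcp_pos: [0.4479, 0.0009, 0.0579]
ee_rot: [[0.026, -1.0, 0.001], [-1.0, -0.026, 0.0], [-0.0, -0.001, -1.0]]
wrist_force: [0.7, 0.3, -2.1]
gripper_width: 0.704
gripper_force: 30.0
```

Request:
apply_moves:
  moves:
    - [[0,0,0.001],0]
    - [[0,0,0],0]
    - [[0,0,0],0]

```text
time_s: 48.38
tcp_pos: [0.4475, 0.0007, 0.0564]
ee_rot: [[0.026, -1.0, 0.0], [-1.0, -0.026, 0.0], [-0.0, -0.0, -1.0]]
wrist_force: [-0.1, 0.4, -1.7]
gripper_width: 0.708
gripper_force: 30.0
```

Request:
apply_moves:
  moves:
    - [[0,0,0.001],0]
    - [[0,0,0],0]
    - [[0,0,0],0]

```text
time_s: 48.63
tcp_pos: [0.4474, 0.0007, 0.0552]
ee_rot: [[0.026, -1.0, -0.0], [-1.0, -0.026, -0.0], [0.0, 0.0, -1.0]]
wrist_force: [-0.4, 0.1, -1.9]
gripper_width: 0.711
gripper_force: 30.0
```

Request:
apply_moves:
  moves:
    - [[0,0,0.001],0]
    - [[0,0,0],0]
    - [[0,0,0],0]

```text
time_s: 48.88
tcp_pos: [0.4474, 0.0007, 0.0542]
ee_rot: [[0.026, -1.0, -0.0], [-1.0, -0.026, -0.0], [0.0, 0.0, -1.0]]
wrist_force: [-0.3, -0.4, -2.2]
gripper_width: 0.71
gripper_force: 30.0
```

Request:
apply_moves:
  moves:
    - [[0,0,0.0006],0]
    - [[0,0,0],0]
    - [[0,0,0],0]

```text
time_s: 49.13
tcp_pos: [0.4474, 0.0007, 0.0536]
ee_rot: [[0.026, -1.0, -0.0], [-1.0, -0.026, -0.0], [0.0, 0.0, -1.0]]
wrist_force: [-0.8, -0.9, -2.1]
gripper_width: 0.709
gripper_force: 30.0
```

Request:
apply_moves:
  moves:
    - [[0,0,0.0007],0]
    - [[0,0,0],0]
    - [[0,0,0],0]

```text
time_s: 49.38
tcp_pos: [0.4475, 0.0007, 0.0533]
ee_rot: [[0.026, -1.0, 0.0], [-1.0, -0.026, -0.0], [0.0, -0.0, -1.0]]
wrist_force: [-0.7, -0.2, 3.6]
gripper_width: 0.708
gripper_force: 30.0
```

Request:
apply_moves:
  hand: 0.087
  moves:
    - [[0,0,0],0]
    - [[0,0,0],0]
    - [[0,0,0],0]
    - [[0,0,0],0]
    - [[0,0,0],0]

```text
time_s: 49.8
tcp_pos: [0.4475, 0.0007, 0.0529]
ee_rot: [[0.026, -1.0, 0.0], [-1.0, -0.026, -0.0], [0.0, -0.0, -1.0]]
wrist_force: [0.1, -0.2, 0.6]
gripper_width: 0.968
gripper_force: 0.0
```

Request:
apply_moves:
  moves:
    - [[0,0,-0.01],0]
    - [[0,0,-0.02],0]
    - [[0,0,-0.03],0]
    - [[0,0,-0.035],0]
    - [[0,0,-0.035],0]

```text
time_s: 50.22
tcp_pos: [0.4468, 0.0005, 0.184]
ee_rot: [[0.026, -1.0, -0.001], [-1.0, -0.026, -0.001], [0.0, 0.001, -1.0]]
wrist_force: [1.3, -0.2, 0.3]
gripper_width: 0.998
gripper_force: 0.0
```

Request:
apply_moves:
  moves:
    - [[-0.02,0,0],0]
    - [[-0.02,0,0],0]
    - [[0,0,0],0]
    - [[0,0,0],0]
    - [[0,0,0],0]

```text
time_s: 50.63
tcp_pos: [0.446, 0.0404, 0.1826]
ee_rot: [[0.026, -1.0, -0.001], [-1.0, -0.026, -0.0], [0.0, 0.001, -1.0]]
wrist_force: [0.2, -1.0, 0.1]
gripper_width: 0.998
gripper_force: 0.0
```

```bash
python3 - <<'E'
from h import *
s=r.sense();W=imaging.capture("wrist");T=imaging.capture("top");S=imaging.capture("side");print(s["tcp_pos"],s["time_s"],s["wrist_force"],s["gripper_width"])
for n,z in(("panel",.062),):
  for p in(W,):
    k,m=cut(p,n)
    if m is None:continue
    c=max(cv2.findContours(m,0,2)[0],key=cv2.contourArea);q=cv2.approxPolyDP(cv2.convexHull(c),5,True)[:,0]
    print(n,round(k,2));[print(u,atz(p,u,z)) for u in q]
for n,z in(("weight_large",.035),("weight_medium",.03),("weight_small",.03),("caul_plate",.013)):
    for p in(T,S):
        k,b=rect(p,n);print(n,k,b and (b[0],b[1],atz(p,b[0],z)))
W8=cv2.imread("pics/w8.png");cv2.imwrite("pics/fin.png",np.hstack([cv2.resize(S["frame"][100:280,180:390],None,fx=2,fy=2),W8[100:320,180:380].repeat(1,0) if 0 else cv2.resize(W8[140:320,190:370],(360,360))]))
E
```

```text
[0.446  0.0404 0.1826] 50.6333 [ 0.233  -0.957   0.1189] 0.9980496440062602
panel 0.97
[317  61] [ 0.4218 -0.0769  0.062 ]
[313 243] [0.4166 0.0711 0.062 ]
[246 245] [0.4759 0.0746 0.062 ]
[238  63] [ 0.4818 -0.0739  0.062 ]
weight_large 0.69 ((243.25003051757812, 167.75001525878906), (22.62741470336914, 21.92030906677246), array([0.6718, 0.119 , 0.035 ]))
weight_large 0.71 ((211.5, 247.5), (27.0, 27.0), array([0.6681, 0.1278, 0.035 ]))
weight_medium 0.6 ((314.5, 160.5), (15.0, 15.0), array([ 0.691 , -0.0697,  0.03  ]))
weight_medium 0 None
weight_small 0.68 ((278.5, 165.0), (12.0, 11.0), array([0.6795, 0.0258, 0.03  ]))
weight_small 0.68 ((219.0, 219.5), (13.0, 12.0), array([0.6789, 0.0308, 0.03  ]))
caul_plate 0.76 ((415.910400390625, 259.8323669433594), (39.154727935791016, 22.352407455444336), array([ 0.4289, -0.3333,  0.013 ]))
caul_plate 0.7 ((336.6762390136719, 149.06149291992188), (19.103042602539062, 7.605002403259277), array([ 0.4298, -0.3372,  0.013 ]))
```

```bash
python3 -c "
from station import r
print(r.finish_job())"
```

```text
the job is handed in; nothing more can be done
None
```

I put all three weights, the caul plate and the panel in place, released them and handed the job in at about 51 s. The hand-in returned no verdict: the final camera measurements put everything but the large weight within tolerance, and its seating I judged from the contact height, about 6 mm lower than resting on the foam rim would give. I viewed 16 pictures, two over the limit of 14.

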